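Scan a sample tube and rack it

ROBOT

A 7-joint arm with a two-finger parallel gripper is mounted at the origin on the work surface. World frame = base frame: x ahead of the robot, y to its left, z up, the work surface at z = 0. Lengths are in m, angles in rad, forces in N, time in s.
With the tool pointing down it reaches from about 0.425 to 0.875 m from the base axis. Payload 4.7 kg.
Tool frame: the origin (TCP) lies at the very end of the fingers, on their centre line; the grasp point (between the pads) lies 19 mm behind it (grip_point_offset is the distance from the TCP to the grasp point, in m); x points along the fingers, z is the direction in which the jaws open and shut, and the axes are right-handed (so a half turn about x gives the same grasp; the last joint's range is limited). The gripper opens to 87 mm and grips with 3 to 60 N. Pads are 19 mm wide; open, the fingers measure 117 mm over their backs; the gripper's body (75 mm by 190 mm) begins 51 mm behind the grasp point.
Start: joints at [1.226, 0.321, -0.07, 1.45, 0.023, 1.371, -0.057], TCP at [0.228, -0.609, 0.223] pointing down, gripper open.
Joint ranges: [-2.86, 2.86], [-0.3, 2.09], [-1.38, 1.24], [0.06, 2.45], [-1.56, 4.7], [0.09, 2.05], [-2.69, 2.69]. Speed limits (rad/s): [2.57, 2.57, 3.14, 3.14, 3.14, 3.14, 3.14].

INTERFACE

Orientations are given as a rotation vector (axis times angle).
In Python, from bench import get_state, get_image, calibration, close_job, grip_point_offset gives the robot as it stands.
- The arm moves only by the tool play_rows, never from a script. Its argument "targets" is a list of rows, each an object with "claw": the closure, from 0 (fully open) to 1 (shut); "linear": the shift along the tool's x, y, z as a fraction of full scale, a list of three; "rotation": the turn, a rotation vector about the tool's x, y, z as a fraction of full scale, a list of three. In form: [{"claw": claw, "linear": [x, y, z], "rotation": [wx, wy, wz]}, ...]. A call has 1 to 10 rows; each row shifts and turns the pose as measured when the row begins, along the tool's axes as they then stand; what a row does not reach is not made up. Full scale, the value 1, is 2.5 cm for a shift and 90 degrees for a turn. A row lasts 1/12 s, in which the tool goes at most 41.7 mm and 7.16 degrees, less where a joint would pass 70% of its speed; a pose out of reach is approached as far as the arm can. A call with a number of a shift or a turn outside -1 to 1 is refused whole. A call with a gripper value outside its range is refused whole. The fingers move at their own pace and stop on an object; "newtons" is the grip in N (left out, the last holds). Time passes only in rows, so rows that do not move let the fingers close. It gives the time, the measured TCP pose, the force and the opening at its end, in the units of the state.
- get_state(): the state, without advancing time (a new reading comes with each control period).
- get_image(name): name is "scene" or "side" or "wrist"; returns the picture (480x640x3 uint8, blue, green, red); there is no depth.
- calibration(name): a dict with "fx", "fy", "cx", "cy" (pixels), "dist_coeffs" ([k1, k2, p1, p2, k3] as OpenCV has them; the pictures are not rectified), "rvec" (rotation vector, rad) and "tvec" (3), from world to camera coordinates, as OpenCV has them; the wrist camera has in their place "hand_eye" (4x4, takes a point from camera to tool coordinates, whose origin is the TCP and whose axes are the tool frame's). Camera axes: x right, y down, z forward; pixel columns grow to the right and rows downward; lengths in m; the calibration is good to about 2 mm. A picture is of the moment at which its call begins: read the wrist's pose just before it. calibration takes no time and is no camera call.
- close_job(): hands the job in, once; it reports no verdict.
The state is a dict: "time": time; "joint_positions": joint angles; "qd": joint speeds; "joint_torque": joint torques, N m; "position": TCP position; "tool_rot": TCP orientation; "ft_force": force on the tool from outside, world axes, zero at the start; "torque": the same for the moment, N m; "grip_width": opening from 0.0 (shut) to 1.0 (fully open).
Only numpy, scipy, OpenCV 4.12 (cv2) and the standard library are available. Lean on these libraries where they do the work, as an engineer would, in place of code of your own. Each camera call takes 0.05 s, during which the arm holds its last target. There are 200 camera calls.

TASK

Check in the tall sample tube: take the barcode scanner from its mat, aim its window square-on at the middle of the barcode label of the tall tube in the reading stand from about 8 cm away, and hold it steady there for two seconds. Lay the scanner back flat on its mat, then move the tall tube into a free hole of the rack, upright and fully down. Set both down gently without dropping them, and leave the short tubes, the flask and the timer where they are.

Things in the scene. Friction and masses are not known exactly. Their poses are not given: they have to be found in the camera images.
- scanner: Loose T-shaped barcode scanner, grey plastic, 175 mm long, 180 g, on the mat. Origin: centre of the underside, z up; x runs along it to the head, which points roughly to the robot at the start. Handle: x -90 to +30 mm, 34 mm wide (y) and high, balance near x = 0. Head: x +30 to +85 mm, 72 mm wide, 36 mm high, dark window in its end face; it reads straight ahead along +x.
- scanner_window (a point): Centre of the scanner's window, on the head's end face (x +85, y 0, z +18 mm of the scanner); same axes as the scanner, reads along +x. A reading works at 40 to 120 mm, best at 80 mm.
- scanner_grip (a point): A good grip point on the scanner's handle (x -8, y 0, z +22 mm of the scanner): fingers close along the scanner's y, 34 mm wide.
- mat: Black rubber scanner mat, fixed, 220 x 140 x 6 mm (x, y, z), lying on the counter either left or right of the robot. Origin at the centre of its underside, z up; its top is 6 mm up. The scanner lies along the mat's x axis.
- tube: The tall loose sample tube: clear, diameter 25 mm, white cap (diameter 30, height 24 mm), 140 mm tall in all, 60 g, flat foot 16 mm wide with a bevel. Starts upright in the reading stand, foot 8 mm above the counter. Origin at the centre of its foot, z up; its barcode label (white, dark bars, 25 mm round the tube by 60 mm tall) is on its +x side.
- label (a point): Centre of the barcode label on the tall tube's surface (13 mm from the tube's axis on its +x side, 77 mm above its foot); axes as the tube: x points straight out of the label.
- tube_cap (a point): Middle of the tall tube's cap, on its axis, 128 mm above the foot: grip here, 30 mm wide.
- stand: Fixed reading stand: dark base 90 x 90 x 8 mm, aluminium socket block 60 x 60 mm, top at 46 mm, 29 mm square hole (floor at 8 mm), upright back plate 80 mm wide, 95 mm high, 5 mm thick along its -x edge. Origin at the centre of the underside. The tube's label looks to the open side (+x, away from the back plate and the robot) within 10 degrees.
- rack: Fixed tube rack, 220 x 80 mm, 54 mm high: black base with a white top plate on four posts, four 29 mm square holes in a row along its x axis, 50 mm apart. Origin at the centre of the underside, z up. A tube fully down stands on the floor 10 mm above the counter. It stands on the other side of the robot from the mat.
- rack_hole0 (a point): Centre of rack hole 0 on its floor (rack x -75 mm, z 10 mm; mouth at z 54 mm). Occupied by a short tube.
- rack_hole1 (a point): Centre of rack hole 1 on its floor (rack x -25 mm). Free.
- rack_hole2 (a point): Centre of rack hole 2 on its floor (rack x +25 mm). Occupied by a short tube.
- rack_hole3 (a point): Centre of rack hole 3 on its floor (rack x +75 mm). Free.
- short_tube1: Bystander: short tube, 85 mm tall, diameter 25 mm, white cap of diameter 30 mm, in rack hole 0; its top is 95 mm above the counter. Origin at its foot.
- short_tube2: Bystander: the same short tube in rack hole 2.
- flask: Bystander: white transport flask with a green band, diameter 84 mm, 170 mm tall, on the counter at one far corner. Origin at its foot.
- timer: Bystander: black lab timer with keys, 110 x 70 x 18 mm, lying at the other far corner. Origin at the centre of its underside.

How it is judged:
On the way, in this order (a step that is already met when the one before it is completed fails the run):
1. held scanner still for 1 s, aimed at the upright tall tube's label: window 40 to 120 mm off, label centre within 12 mm sideways and 15 mm in height of its axis, within 0.3 rad of square-on (contact force between the fingers and scanner above 1 N and x of label in the frame of scanner_window between 0.04 and 0.12 m and y of label in the frame of scanner_window between -0.012 and 0.012 m and z of label in the frame of scanner_window between -0.015 and 0.015 m and x of scanner_window in the frame of label above 0.03 m and angle between the x axis of scanner_window and the x axis of label, either way round below 0.3 rad and angle between tube's own z axis and vertical below 0.15 rad and linear speed of scanner below 0.03 m/s and angular speed of scanner below 0.2 rad/s), for 1 s.
2. the scanner lies flat on its mat, let go (x of scanner in the frame of mat between -0.045 and 0.045 m and y of scanner in the frame of mat between -0.045 and 0.045 m and z of scanner in the frame of mat below 0.012 m and angle between scanner's own z axis and vertical below 0.1 rad and contact force between the fingers and scanner below 0.1 N), for 0.2 s.
At the end, for the whole second after the job is handed in: The scanner lies flat on its mat (right way up, its centre within 45 mm of the mat's centre along each of the mat's axes) and the tall tube stands in a hole of the rack, fully down (foot within 5 mm of the rack's floor) and upright within 0.15 rad; both are released and at rest (all of step 2 and x of tube in the frame of rack between -0.095 and 0.095 m and y of tube in the frame of rack between -0.01 and 0.01 m and z of tube in the frame of rack below 0.015 m and angle between tube's own z axis and vertical below 0.15 rad and contact force between the fingers and tube below 0.1 N and linear speed of each of scanner, tube below 0.02 m/s); the robot touches nothing.
It fails at once if the scanner is dropped (falls freely at more than 0.5 m/s) (contact force between anything else and scanner below 0.2 N and linear speed of scanner above 0.5 m/s).
It fails at once if the tall tube is dropped (falls freely at more than 0.5 m/s) (contact force between anything else and tube below 0.2 N and linear speed of tube above 0.5 m/s).
It fails at once if the flask, the timer or a short tube is moved by more than 30 mm (distance of any of flask, timer, short_tube1, short_tube2 from where it was at the start of the episode above 0.03 m).
It also fails if it takes over 72 s, if anything falls off the work surface, if the arm or the gripper's body presses on something with over 40 N, if the wrist force passes 120 N, or if a joint passes its speed limit or range.

## Working session

There is one attempt and no reset: what is moved stays moved. The work goes in short steps, Python scripts to look and compute and a tool call to move; the robot and the scene stay as the last step left them, time stands still between calls to the robot, and variables do not carry over. Pictures are saved under pics/ and viewed, about 8 in all and at most 12, crops included, and the job is handed in when it is done.

Besides the shell and the picture viewer there is one more tool, called as a command line: name --argument value ..., lists and objects as JSON in quotes. play_rows: Moves the arm, as the interface text tells. Shift numbers are shares of 2.5 cm and turn numbers shares of 90 degrees, none past 1 either way. Its arguments: {"type":"object","properties":{"targets":{"type":"array"},"newtons":{"type":"number"}},"required":["targets"]}

```bash
ls; mkdir -p pics
cat > h.py <<'E'
import numpy as np, cv2
from bench import *
from scipy.spatial.transform import Rotation as R
def K(c): return np.array([[c['fx'],0,c['cx']],[0,c['fy'],c['cy']],[0,0,1]])
def cam(name,st=None):
    c=calibration(name)
    if 'rvec' in c:
        Rw=cv2.Rodrigues(np.array(c['rvec'],float))[0]; t=np.array(c['tvec'],float).ravel()
        return c,Rw.T,-Rw.T@t
    st=st or get_state(); H=np.array(c['hand_eye']); Rt=R.from_rotvec(st['tool_rot']).as_matrix()
    return c,Rt@H[:3,:3],Rt@H[:3,3]+np.array(st['position'])
def ray(C,px):
    c,Rc,o=C
    u=cv2.undistortPoints(np.array(px,float).reshape(-1,1,2),K(c),np.array(c['dist_coeffs'],float)).reshape(-1,2)
    return o,np.c_[u,np.ones(len(u))]@Rc.T
def onz(C,px,z):
    o,d=ray(C,px); return o+d*((z-o[2])/d[:,2])[:,None]
def proj(C,P):
    c,Rc,o=C
    return cv2.projectPoints(((np.array(P,float).reshape(-1,3)-o)@Rc).reshape(-1,1,3),np.zeros(3),np.zeros(3),K(c),np.array(c['dist_coeffs'],float))[0].reshape(-1,2)
def tri(Cs,pxs):
    A=0;b=0
    for C,p in zip(Cs,pxs):
        o,d=ray(C,[p]); d=d[0]/np.linalg.norm(d[0]); M=np.eye(3)-np.outer(d,d); A=A+M; b=b+M@o
    return np.linalg.solve(A,b)
E
python3 - <<'E'
from h import *
s=get_state(); print(s); print(grip_point_offset if not callable(grip_point_offset) else grip_point_offset())
print(R.from_rotvec(s['tool_rot']).as_matrix().round(3))
for n in ['scene','side','wrist']:
    cv2.imwrite(f'pics/{n}0.png',get_image(n)); C=cam(n); print(n,C[2].round(3),C[1][:,2].round(2))
E
```

```text
pics
{'time': 0.0, 'joint_positions': array([ 1.22610579,  0.32183951, -0.07010588,  1.45167349,  0.02259079,
        1.37076433, -0.05685905]), 'qd': array([-3.06666638e-04, -1.48517315e-04, -4.60685002e-05,  1.28583524e-03,
       -1.01942651e-03,  9.41828275e-04,  6.75005244e-04]), 'joint_torque': array([ 3.54595513e-04, -4.91280949e+01, -4.03487189e-01, -3.12529707e+01,
       -6.38422254e-02,  4.38267749e-02,  1.71854363e-04]), 'position': array([ 0.22802083, -0.60811248,  0.22145169]), 'tool_rot': array([ 0.94195728,  1.35952074, -0.94028269]), 'ft_force': array([-1.03832818,  0.04090159,  0.72247775]), 'torque': array([ 0.03625731, -0.01202621,  0.04658719]), 'grip_width': 1.0008754939947273}
0.0187
[[-0.001  0.936  0.351]
 [ 0.002  0.351 -0.936]
 [-1.    -0.    -0.002]]
scene [1.02  0.692 0.643] [-0.5  -0.68 -0.54]
side [0.013 0.533 0.635] [ 0.57 -0.57 -0.59]
wrist [ 0.297 -0.582  0.385] [-0.26 -0.09 -0.96]
```

View pics/scene0.png

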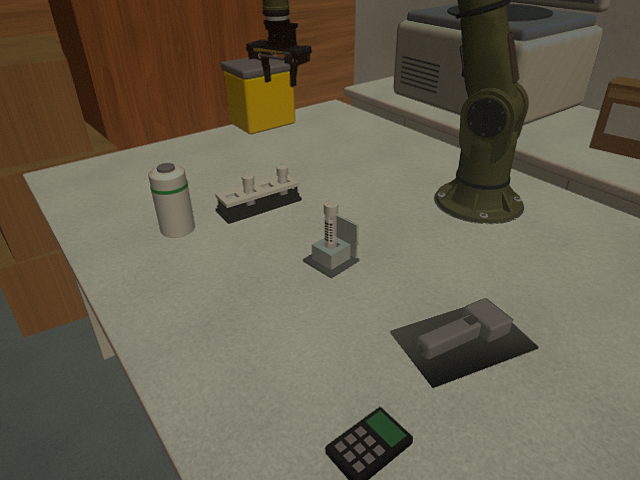

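View pics/side0.png

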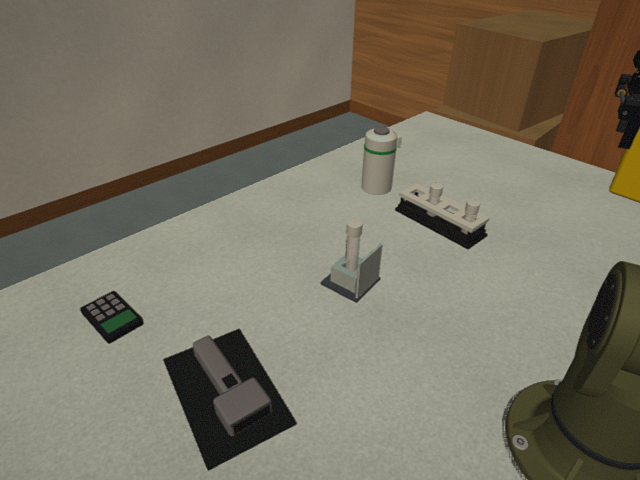

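```bash
cat > a.py <<'E'
from h import *
S,D=cam('scene'),cam('side'); a=cv2.imread('pics/scene0.png'); b=cv2.imread('pics/side0.png')
print('mat sc',onz(S,[(391,331),(434,384),(537,347)],.006).round(3).tolist())
print('mat sd',onz(D,[(165,358),(240,331),(295,423),(209,466)],.006).round(3).tolist())
print('base sc',onz(S,[(304,260),(331,276),(359,261)],.008).round(3).tolist())
print('base sd',onz(D,[(321,281),(357,299),(380,281)],.008).round(3).tolist())
print('cap',tri([S,D],[(331,207),(355,223)]).round(3))
print('rack sc',onz(S,[(216,194),(221,207),(301,188)],.054).round(3).tolist())
print('rack sd',onz(D,[(400,190),(488,216),(484,230)],.054).round(3).tolist())
print('flask',onz(S,[(176,232)],0).round(3),'timer',onz(S,[(368,445)],.018).round(3))
def crop(im,x,y,w,h): return cv2.resize(im[y:y+h,x:x+w],(400,300),interpolation=cv2.INTER_CUBIC)
cv2.imwrite('pics/c1.png',np.vstack([np.hstack([crop(a,380,280,160,120),crop(b,150,320,200,150)]),np.hstack([crop(a,200,150,160,120),crop(b,320,170,180,135)])]))
E
python3 a.py
```

```text
mat sc [[0.531, 0.229, 0.006], [0.559, 0.36, 0.006], [0.354, 0.412, 0.006]]
mat sd [[0.561, 0.356, 0.006], [0.524, 0.228, 0.006], [0.318, 0.278, 0.006], [0.352, 0.407, 0.006]]
base sc [[0.533, -0.048, 0.008], [0.52, 0.034, 0.008], [0.438, 0.028, 0.008]]
base sd [[0.519, 0.028, 0.008], [0.432, 0.014, 0.008], [0.435, -0.06, 0.008]]
cap [ 0.481 -0.02   0.142]
rack sc [[0.583, -0.369, 0.054], [0.604, -0.3, 0.054], [0.392, -0.264, 0.054]]
rack sd [[0.591, -0.319, 0.054], [0.378, -0.372, 0.054], [0.356, -0.314, 0.054]]
flask [[ 0.71  -0.345  0.   ]] timer [[0.722 0.385 0.018]]
```

View pics/c1.png

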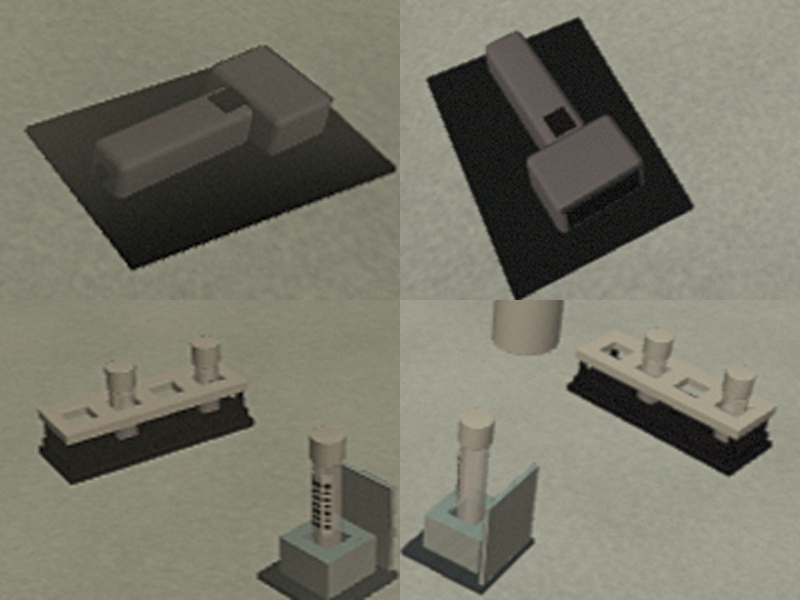

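Scene: the mat is on the left with the scanner's head toward the robot. The stand is at about (0.48, -0.02) and the rack on the right. Pixel picks in the zoomed crop (scene frame): mat corners (390,331), (433,388), (538,348). I'll move over the mat for a wrist look.

```bash
cat > plan.py <<'E'
from h import *
import json
def tool(psi):  # tool down, jaw axis yaw psi (deg)
    p=np.radians(psi); z=np.array([np.cos(p),np.sin(p),0]); x=np.array([0,0,-1.]); return np.c_[x,np.cross(z,x),z]
def plan(wps,psi1,claw,n=None,step=.0245,show=True):
    """rows along polyline from the present pose; wps list of xyz; psi1 final jaw yaw"""
    s=get_state(); P=np.vstack([s['position'],wps]); Rm=R.from_rotvec(s['tool_rot'])
    L=np.r_[0,np.cumsum(np.linalg.norm(np.diff(P,axis=0),axis=1))]
    dr=(R.from_matrix(tool(psi1))*Rm.inv()).as_rotvec()
    N=n or int(max(np.ceil(L[-1]/step),np.ceil(np.degrees(np.linalg.norm(dr))/6.5),1)); rows=[]
    pos=P[0];Rc=Rm
    for i in range(1,N+1):
        q=np.array([np.interp(L[-1]*i/N,L,P[:,k]) for k in range(3)]) if L[-1]>0 else P[0]
        l=np.clip((Rc.inv().apply(q-pos)/.025),-1,1).round(2)
        Rn=R.from_rotvec(dr*i/N)*Rm
        w=((Rc.inv()*Rn).as_rotvec()/(np.pi/2)).round(3)
        rows.append({"claw":claw,"linear":l.tolist(),"rotation":w.tolist()})
        pos=pos+Rc.apply(l*.025); Rc=Rc*R.from_rotvec(w*np.pi/2)
    if show:
        for i in range(0,N,10): print(json.dumps(rows[i:i+10]).replace(' ',''))
def st():
    s=get_state(); M=R.from_rotvec(s['tool_rot']).as_matrix()
    print('t%.2f'%s['time'],s['position'].round(4),'psi%.1f tilt%.1f'%(np.degrees(np.arctan2(M[1,2],M[0,2])),np.degrees(np.arccos(-M[2,0]))),'w%.3f'%s['grip_width'],s['ft_force'].round(1),s['joint_positions'].round(2))
E
python3 - <<'E'
from plan import *
plan([(.45,-.40,.24),(.50,0,.24),(.44,.31,.24)],75,0)
E
```

```text
[{"claw":0,"linear":[-0.06,0.9,-0.37],"rotation":[-0.038,-0.0,-0.0]},{"claw":0,"linear":[-0.06,0.92,-0.32],"rotation":[-0.038,-0.0,-0.0]},{"claw":0,"linear":[-0.05,0.93,-0.27],"rotation":[-0.039,-0.0,-0.0]},{"claw":0,"linear":[-0.06,0.96,-0.21],"rotation":[-0.038,-0.0,-0.0]},{"claw":0,"linear":[-0.06,0.96,-0.15],"rotation":[-0.038,-0.0,-0.0]},{"claw":0,"linear":[-0.06,0.97,-0.09],"rotation":[-0.038,-0.0,-0.0]},{"claw":0,"linear":[-0.06,0.97,-0.03],"rotation":[-0.038,-0.0,-0.0]},{"claw":0,"linear":[-0.05,0.97,0.02],"rotation":[-0.039,-0.0,-0.0]},{"claw":0,"linear":[-0.06,0.97,0.08],"rotation":[-0.038,-0.0,-0.0]},{"claw":0,"linear":[-0.06,0.96,0.15],"rotation":[-0.038,-0.0,-0.0]}]
[{"claw":0,"linear":[-0.06,0.96,0.19],"rotation":[-0.038,-0.0,-0.0]},{"claw":0,"linear":[-0.06,0.94,0.26],"rotation":[-0.039,-0.0,-0.0]},{"claw":0,"linear":[-0.03,0.91,-0.01],"rotation":[-0.038,-0.0,-0.0]},{"claw":0,"linear":[0.01,0.93,-0.3],"rotation":[-0.038,0.0,-0.0]},{"claw":0,"linear":[-0.0,0.95,-0.24],"rotation":[-0.038,0.0,-0.0]},{"claw":0,"linear":[-0.0,0.95,-0.18],"rotation":[-0.038,0.0,-0.0]},{"claw
[... 1019 characters left out ...]
otation":[-0.038,-0.0,0.0]},{"claw":0,"linear":[-0.0,0.84,0.48],"rotation":[-0.038,-0.0,-0.0]},{"claw":0,"linear":[-0.0,0.82,0.53],"rotation":[-0.038,-0.0,-0.0]},{"claw":0,"linear":[-0.0,0.78,0.58],"rotation":[-0.038,-0.0,-0.0]},{"claw":0,"linear":[-0.0,0.75,0.63],"rotation":[-0.039,-0.0,-0.0]},{"claw":0,"linear":[-0.0,0.71,0.67],"rotation":[-0.038,-0.0,-0.0]},{"claw":0,"linear":[-0.0,0.67,0.71],"rotation":[-0.038,-0.0,-0.0]},{"claw":0,"linear":[-0.0,0.62,0.75],"rotation":[-0.038,-0.0,-0.0]},{"claw":0,"linear":[-0.0,0.58,0.79],"rotation":[-0.038,-0.0,-0.0]}]
[{"claw":0,"linear":[-0.0,0.53,0.81],"rotation":[-0.039,-0.0,-0.0]},{"claw":0,"linear":[-0.0,0.47,0.85],"rotation":[-0.038,-0.0,-0.0]}]
```

play_rows --targets '[{"claw":0,"linear":[-0.06,0.9,-0.35],"rotation":[-0.04,0,0]},{"claw":0,"linear":[-0.06,0.9,-0.3],"rotation":[-0.04,0,0]},{"claw":0,"linear":[-0.06,0.95,-0.25],"rotation":[-0.04,0,0]},{"claw":0,"linear":[-0.06,0.95,-0.2],"rotation":[-0.04,0,0]},{"claw":0,"linear":[-0.06,0.95,-0.15],"rotation":[-0.04,0,0]},{"claw":0,"linear":[-0.06,1,-0.1],"rotation":[-0.04,0,0]},{"claw":0,"linear":[-0.06,1,-0.05],"rotation":[-0.04,0,0]},{"claw":0,"linear":[-0.06,1,0],"rotation":[-0.04,0,0]},{"claw":0,"linear":[-0.06,1,0.1],"rotation":[-0.04,0,0]},{"claw":0,"linear":[-0.06,1,0.15],"rotation":[-0.04,0,0]}]'

```text
time: 0.98
position: [0.4144, -0.4188, 0.2361]
tool_rot: [0.416, 1.535, -0.415]
ft_force: [0.2, -0.4, 0.1]
grip_width: 1.0
```

play_rows --targets '[{"claw":0,"linear":[-0.05,1,0.2],"rotation":[-0.04,0,0]},{"claw":0,"linear":[-0.05,1,0.2],"rotation":[-0.04,0,0]},{"claw":0,"linear":[0,1,0],"rotation":[-0.04,0,0]},{"claw":0,"linear":[0,1,-0.2],"rotation":[-0.04,0,0]},{"claw":0,"linear":[0,1,-0.2],"rotation":[-0.04,0,0]},{"claw":0,"linear":[0,1,-0.15],"rotation":[-0.04,0,0]},{"claw":0,"linear":[0,1,-0.1],"rotation":[-0.04,0,0]},{"claw":0,"linear":[0,1,-0.05],"rotation":[-0.04,0,0]},{"claw":0,"linear":[0,1,0],"rotation":[-0.04,0,0]},{"claw":0,"linear":[0,1,0],"rotation":[-0.04,0,0]}]'

```text
time: 1.82
position: [0.468, -0.1492, 0.2398]
tool_rot: [-0.142, 1.568, 0.143]
ft_force: [1.2, -0.2, 0.1]
grip_width: 1.003
```

```bash
python3 -c "
from plan import *
st()"
```

```text
t1.82 [ 0.468  -0.1492  0.2398] psi10.4 tilt0.1 w1.003 [ 1.2 -0.2  0.1] [ 0.8  -0.01 -0.54  1.79 -0.    1.36  0.44]
```

play_rows --targets '[{"claw":0,"linear":[0,0.95,0.25],"rotation":[-0.038,0,0]},{"claw":0,"linear":[0,0.95,0.3],"rotation":[-0.038,0,0]},{"claw":0,"linear":[0,0.95,0.35],"rotation":[-0.038,0,0]},{"claw":0,"linear":[0,0.9,0.4],"rotation":[-0.038,0,0]},{"claw":0,"linear":[0,0.9,0.45],"rotation":[-0.038,0,0]},{"claw":0,"linear":[0,0.85,0.5],"rotation":[-0.038,0,0]},{"claw":0,"linear":[0,0.85,0.55],"rotation":[-0.038,0,0]},{"claw":0,"linear":[0,0.8,0.6],"rotation":[-0.038,0,0]},{"claw":0,"linear":[0,0.8,0.6],"rotation":[-0.038,0,0]},{"claw":0,"linear":[0,0.75,0.65],"rotation":[-0.038,0,0]}]'

```text
time: 2.65
position: [0.4609, 0.1271, 0.2384]
tool_rot: [-0.675, 1.473, 0.658]
ft_force: [0.5, -0.7, 1.8]
grip_width: 0.999
```

play_rows --targets '[{"claw":0,"linear":[0,0.75,0.65],"rotation":[-0.038,0,0]},{"claw":0,"linear":[0,0.75,0.65],"rotation":[-0.038,0,0]},{"claw":0,"linear":[0,0.7,0.7],"rotation":[-0.038,0,0]},{"claw":0,"linear":[0,0.65,0.75],"rotation":[-0.038,0,0]},{"claw":0,"linear":[0,0.6,0.8],"rotation":[-0.038,0,0]},{"claw":0,"linear":[0,0.6,0.8],"rotation":[-0.038,0,0]},{"claw":0,"linear":[0,0.5,0.8],"rotation":[-0.038,0,0]},{"claw":0,"linear":[0,0.3,0.5],"rotation":[-0.038,0,0]},{"claw":0,"linear":[0,0,0],"rotation":[0,0,0]},{"claw":0,"linear":[0,0,0],"rotation":[0,0,0]}]'

```text
time: 3.48
position: [0.4023, 0.3349, 0.2356]
tool_rot: [-1.104, 1.293, 1.075]
ft_force: [0.5, -0.5, 0.8]
grip_width: 1.001
```

```bash
python3 -c "
from plan import *
st(); cv2.imwrite('pics/w1.png',get_image('wrist'))
C=cam('wrist');print(proj(C,[[.44,.315,.006]]))"
```

```text
t3.48 [0.4023 0.3349 0.2356] psi80.6 tilt1.2 w1.001 [ 0.5 -0.5  0.8] [ 0.23  0.15 -1.07  1.71  0.15  1.38  0.54]
[[312.37297644 238.28001313]]
```

View pics/w1.png

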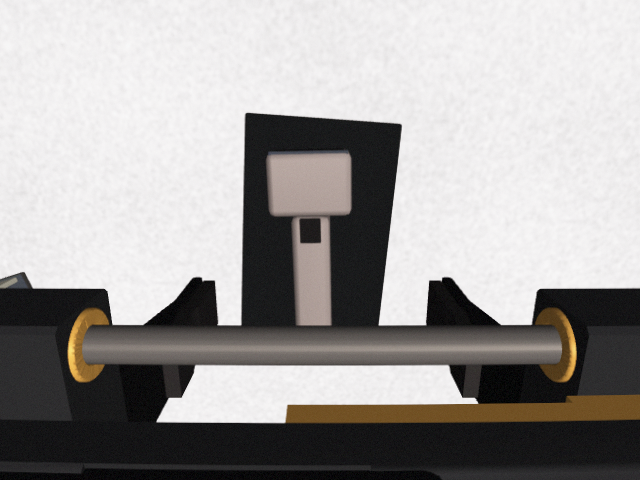

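Run:
```python
from plan import *
C=cam('wrist')
im=cv2.imread('pics/w1.png'); g=cv2.cvtColor(im,cv2.COLOR_BGR2GRAY)
r=g[240:322,250:375]>90
l=[];q=[]
for i in range(240,320,4):
    w=np.where(g[i,255:370]>90)[0]; l.append((w[0]+255-.5,i)); q.append((w[-1]+255+.5,i))
L=onz(C,l,.038);Q=onz(C,q,.038); M=(L+Q)/2
print('width',np.linalg.norm(L-Q,axis=1).round(4)[::5])
d=np.linalg.svd(M-M.mean(0))[2][0]; d*=-np.sign(d[0]); print('axis yaw',np.degrees(np.arctan2(d[1],d[0])),M.mean(0))
# head extents in columns
h=onz(C,[(267.5,185),(351.5,185)],.040); print('head w',np.linalg.norm(h[0]-h[1]),h.mean(0))
f=onz(C,[(309,151)],.042)[0]; print('front',f); b=onz(C,[(280,215.5)],.042)[0]; print('headback',b)
for z in [f]:
    n=d[:2]; print('along',(f[:2]@n),(b[:2]@n), 'lat',h.mean(0)[:2]@[-n[1],n[0]],M.mean(0)[:2]@[-n[1],n[0]])
m=onz(C,[(247,113),(401,125)],.006);print('mat',m,np.linalg.norm(m[0]-m[1]), np.degrees(np.arctan2(*(m[1]-m[0])[[1,0]])))
```

```text
width [0.0325 0.0321 0.0325 0.0321]
axis yaw 171.919912256443 [0.46796152 0.31134651 0.038     ]
head w 0.07081273040191491 [0.38364096 0.32348697 0.04      ]
front [0.35558746 0.32809427 0.042     ]
headback [0.40521289 0.29428646 0.042     ]
along -0.30594138822010597 -0.3598261008107596 lat -0.37419905840232986 -0.3740309767491254
mat [[0.31677944 0.27733202 0.006     ]
 [0.34912958 0.41026268 0.006     ]] 0.1368104301230637 76.32231935929447
```

```bash
python3 -c "
from plan import *
plan([(.4471,.3144,.06)],81.9,0)"
```

```text
[{"claw":0,"linear":[0.88,-0.23,-0.05],"rotation":[-0.002,-0.002,0.001]},{"claw":0,"linear":[0.88,-0.24,-0.05],"rotation":[-0.002,-0.001,0.0]},{"claw":0,"linear":[0.88,-0.23,-0.05],"rotation":[-0.001,-0.002,0.001]},{"claw":0,"linear":[0.88,-0.24,-0.06],"rotation":[-0.002,-0.001,0.0]},{"claw":0,"linear":[0.88,-0.23,-0.06],"rotation":[-0.002,-0.002,0.001]},{"claw":0,"linear":[0.88,-0.24,-0.06],"rotation":[-0.002,-0.001,0.0]},{"claw":0,"linear":[0.88,-0.23,-0.06],"rotation":[-0.002,-0.002,0.001]},{"claw":0,"linear":[0.88,-0.24,-0.07],"rotation":[-0.002,-0.001,0.0]}]
```

play_rows --targets '[{"claw":0,"linear":[0.9,-0.25,-0.05],"rotation":[-0.002,-0.002,0]},{"claw":0,"linear":[0.9,-0.25,-0.05],"rotation":[-0.002,-0.002,0]},{"claw":0,"linear":[0.9,-0.25,-0.05],"rotation":[-0.002,-0.002,0]},{"claw":0,"linear":[0.9,-0.25,-0.06],"rotation":[-0.002,-0.002,0]},{"claw":0,"linear":[0.9,-0.25,-0.06],"rotation":[-0.002,-0.002,0]},{"claw":0,"linear":[0.9,-0.25,-0.06],"rotation":[-0.002,-0.002,0]},{"claw":0,"linear":[0.9,-0.25,-0.06],"rotation":[-0.002,-0.002,0]},{"claw":0,"linear":[0.9,-0.25,-0.06],"rotation":[-0.002,0,0]},{"claw":0,"linear":[0,0,0],"rotation":[0,0,0]},{"claw":0,"linear":[0,0,0],"rotation":[0,0,0]}]'

```text
time: 4.37
position: [0.4599, 0.2984, 0.0509]
tool_rot: [-1.106, 1.273, 1.073]
ft_force: [0.1, 0.7, 0.5]
grip_width: 1.001
```

```bash
python3 -c "
from plan import *
st();plan([(.4471,.3144,.010)],81.9,0,n=6)"
```

```text
t4.37 [0.4599 0.2984 0.0509] psi80.9 tilt1.2 w1.001 [0.1 0.7 0.5] [ 0.16  0.4  -0.93  1.88  0.4   1.04  0.47]
[{"claw":0,"linear":[0.27,0.11,0.09],"rotation":[-0.002,-0.001,0.002]},{"claw":0,"linear":[0.27,0.1,0.1],"rotation":[-0.002,-0.001,0.002]},{"claw":0,"linear":[0.27,0.11,0.09],"rotation":[-0.002,-0.0,0.002]},{"claw":0,"linear":[0.27,0.1,0.09],"rotation":[-0.002,-0.001,0.002]},{"claw":0,"linear":[0.27,0.1,0.1],"rotation":[-0.002,-0.001,0.002]},{"claw":0,"linear":[0.28,0.1,0.09],"rotation":[-0.002,-0.001,0.002]}]
```

play_rows --targets '[{"claw":0,"linear":[0.2,0.12,0.1],"rotation":[-0.004,-0.001,0.004]},{"claw":0,"linear":[0.27,0.12,0.1],"rotation":[-0.004,-0.001,0.004]},{"claw":0,"linear":[0.27,0.1,0.1],"rotation":[-0.004,-0.001,0.004]},{"claw":0,"linear":[0.27,0.1,0.1],"rotation":[-0.003,-0.001,0.004]},{"claw":0,"linear":[0.25,0.1,0.1],"rotation":[-0.003,-0.001,0.004]},{"claw":0,"linear":[0.2,0.1,0.1],"rotation":[0,0,0]},{"claw":0,"linear":[0,0,0],"rotation":[0,0,0]},{"claw":0,"linear":[0,0,0],"rotation":[0,0,0]}]'

```text
time: 5.03
position: [0.4468, 0.3187, 0.016]
tool_rot: [-1.106, 1.27, 1.122]
ft_force: [0.4, -0.3, -0.7]
grip_width: 0.997
```

```bash
python3 -c "
from plan import *
st();plan([(.4471,.3144,.010)],81.9,0,n=2)"
```

```text
t5.03 [0.4468 0.3187 0.016 ] psi82.6 tilt0.5 w0.997 [ 0.4 -0.3 -0.7] [ 0.11  0.47 -0.92  1.89  0.43  1.    0.45]
[{"claw":0,"linear":[0.12,-0.02,-0.09],"rotation":[0.004,0.001,-0.003]},{"claw":0,"linear":[0.12,-0.01,-0.08],"rotation":[0.004,0.001,-0.003]}]
```

play_rows --targets '[{"claw":0,"linear":[0.12,-0.02,-0.09],"rotation":[0.004,0,-0.004]},{"claw":0,"linear":[0.1,0,-0.06],"rotation":[0.004,0,-0.004]},{"claw":0,"linear":[0,0,0],"rotation":[0,0,0]},{"claw":1,"linear":[0,0,0],"rotation":[0,0,0]},{"claw":1,"linear":[0,0,0],"rotation":[0,0,0]},{"claw":1,"linear":[0,0,0],"rotation":[0,0,0]},{"claw":1,"linear":[0,0,0],"rotation":[0,0,0]},{"claw":1,"linear":[0,0,0],"rotation":[0,0,0]},{"claw":1,"linear":[0,0,0],"rotation":[0,0,0]},{"claw":1,"linear":[0,0,0],"rotation":[0,0,0]}]' --newtons 25

```text
time: 5.87
position: [0.4477, 0.3147, 0.011]
tool_rot: [-1.104, 1.265, 1.099]
ft_force: [0.0, 0.0, -1.1]
grip_width: 0.553
```

```bash
python3 -c "
from plan import *
st()"
```

```text
t5.87 [0.4477 0.3147 0.011 ] psi81.8 tilt0.5 w0.553 [ 0.   0.  -1.1] [ 0.11  0.47 -0.91  1.91  0.44  0.98  0.42]
```

play_rows --targets '[{"claw":1,"linear":[0,0,0],"rotation":[0,0,0]},{"claw":1,"linear":[0,0,0],"rotation":[0,0,0]},{"claw":1,"linear":[0,0,0],"rotation":[0,0,0]},{"claw":1,"linear":[0,0,0],"rotation":[0,0,0]},{"claw":1,"linear":[0,0,0],"rotation":[0,0,0]},{"claw":1,"linear":[0,0,0],"rotation":[0,0,0]},{"claw":1,"linear":[0,0,0],"rotation":[0,0,0]}]'

```text
time: 6.45
position: [0.4477, 0.3146, 0.011]
tool_rot: [-1.104, 1.266, 1.099]
ft_force: [-0.2, 0.2, -0.3]
grip_width: 0.39
```

Run:
```python
from plan import *
st()
# tube axis & label from scene/side
S,D=cam('scene'),cam('side')
a=cv2.imread('pics/scene0.png'); b=cv2.imread('pics/side0.png')
def crop(im,x,y,w,h): return cv2.resize(im[y:y+h,x:x+w],(400,600),interpolation=cv2.INTER_CUBIC)
cv2.imwrite('pics/c2.png',np.hstack([crop(a,302,198,60,90),crop(b,325,215,60,90)]))
```

```text
t6.45 [0.4477 0.3146 0.011 ] psi81.8 tilt0.5 w0.390 [-0.2  0.2 -0.3] [ 0.11  0.47 -0.91  1.91  0.45  0.98  0.42]
```

View pics/c2.png

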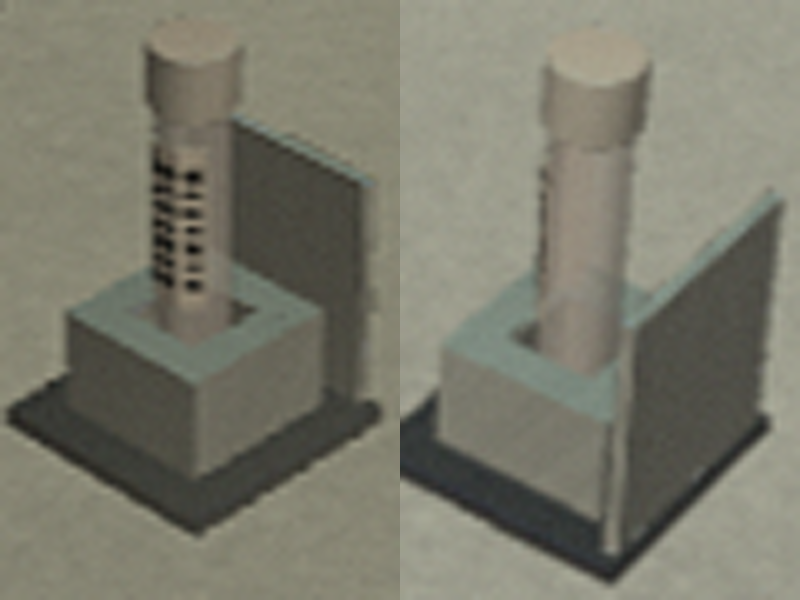

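Run:
```python
from plan import *
S,D=cam('scene'),cam('side')
a=cv2.imread('pics/scene0.png').astype(np.float32); b=cv2.imread('pics/side0.png').astype(np.float32)
cap=tri([S,D],[(331.1,204.3),(354.55,223.55)]); print('cap',cap)
# tube edges -> axis, across z levels, using projected axis point & edge columns
for C,px,z in [(S,(302+192.5/6.667,198+200/6.667),0.1),(D,(325+186/6.667,215+230/6.667),.1)]:
    print(onz(C,[px],z))
c=cap.copy()
az=np.radians(np.arange(-10,100,4)); zs=np.linspace(.06,.108,40)
for n,C,im in (('sc',S,a),('sd',D,b)):
    P=np.array([[c[0]+.0127*np.cos(t),c[1]+.0127*np.sin(t),z] for z in zs for t in az]); p=proj(C,P).astype(np.float32)
    v=cv2.remap(im,p[:,0].reshape(len(zs),-1),p[:,1].reshape(len(zs),-1),cv2.INTER_LINEAR).mean(2)
    print(n); print(np.c_[np.degrees(az).round(),v.min(0).round(),v.mean(0).round(),v.max(0).round()].astype(int).T)
# label vertical extent at az 40
zz=np.arange(.03,.13,.004);P=[[c[0]+.0127*np.cos(.9),c[1]+.0127*np.sin(.9),z] for z in zz];p=proj(S,P).astype(np.float32)
print(np.c_[zz*1000,cv2.remap(a,p[:,:1],p[:,1:],cv2.INTER_LINEAR).mean(2)].round().astype(int).T)
# stand base
print('base sc',onz(S,[(302+6/6.667,198+416/6.667),(302+199/6.667,198+533/6.667),(302+381/6.667,198+410/6.667)],.008).round(4).tolist())
print('base sd',onz(D,[(325+212/6.667,215+582/6.667),(325+370/6.667,215+425/6.667)],.008).round(4).tolist())
```

```text
cap [ 0.48007326 -0.01922987  0.14543721]
[[ 0.49360183 -0.00133231  0.1       ]]
[[ 0.46742177 -0.00512968  0.1       ]]
sc
[[-10  -6  -2   2   6  10  14  18  22  26  30  34  38  42  46  50  54  58
   62  66  70  74  78  82  86  90  94  98]
 [ 27  28  22  26  28  29  33  49  62  71  73  76  62  42  27  32  34  56
   75  91 102 110 109 106 104 103 100  99]
 [ 56  56  57  56  56  55  60  74  88  99 103 107  97  83  76  78  81  90
  100 107 112 116 113 111 109 108 107 105]
 [ 86  79  87  89  82  81  85  94 102 115 126 134 129 125 126 127 127 125
  124 124 123 123 122 121 120 117 116 116]]
sd
[[-10  -6  -2   2   6  10  14  18  22  26  30  34  38  42  46  50  54  58
   62  66  70  74  78  82  86  90  94  98]
 [127 124 121 118 114 110 107 100  97  92  88  85  84  83  85  87  89  93
   97 104 108 112 116 114 115 117 118 120]
 [131 127 124 122 120 117 114 110 107 104 103 102 101 101 102 102 103 106
  109 113 116 120 122 124 126 129 132 134]
 [133 130 127 125 123 123 121 121 121 122 121 118 115 117 119 122 123 124
  125 125 125 126 127 129 130 133 136 138]]
[[ 30  34  38  42  46  50  54  58  62  66  70  74  78  82  86  90  94  98
  102 106 110 114 118 122 126]
 [113 113 112 108 106 105 117 127  56 122  81  89  68  88 116  61 130  86
   58  82 125 117 102 107 113]]
base sc [[0.5356, -0.0485, 0.008], [0.5229, 0.0404, 0.008], [0.4345, 0.0242, 0.008]]
base sd [[0.4263, 0.0214, 0.008], [0.4392, -0.0657, 0.008]]
```

```bash
python3 -c "
from plan import *
plan([(.4477,.3146,.06),(.6626,.0185,.074)],101,1,step=.022)"
```

```text
[{"claw":1,"linear":[-0.87,-0.01,0.0],"rotation":[-0.011,0.0,0.0]},{"claw":1,"linear":[-0.88,-0.0,0.01],"rotation":[-0.011,0.0,0.001]},{"claw":1,"linear":[-0.23,-0.45,-0.49],"rotation":[-0.012,0.0,-0.0]},{"claw":1,"linear":[-0.04,-0.57,-0.66],"rotation":[-0.011,0.0,0.0]},{"claw":1,"linear":[-0.03,-0.57,-0.67],"rotation":[-0.011,0.0,0.0]},{"claw":1,"linear":[-0.03,-0.55,-0.67],"rotation":[-0.011,0.001,0.001]},{"claw":1,"linear":[-0.03,-0.54,-0.69],"rotation":[-0.012,-0.0,-0.0]},{"claw":1,"linear":[-0.04,-0.52,-0.7],"rotation":[-0.011,-0.0,0.0]},{"claw":1,"linear":[-0.03,-0.52,-0.7],"rotation":[-0.011,-0.0,0.0]},{"claw":1,"linear":[-0.03,-0.5,-0.72],"rotation":[-0.011,-0.0,0.001]}]
[{"claw":1,"linear":[-0.03,-0.49,-0.72],"rotation":[-0.012,0.0,-0.0]},{"claw":1,"linear":[-0.04,-0.48,-0.73],"rotation":[-0.011,0.0,0.0]},{"claw":1,"linear":[-0.03,-0.46,-0.74],"rotation":[-0.011,0.0,0.0]},{"claw":1,"linear":[-0.03,-0.45,-0.75],"rotation":[-0.011,0.0,0.001]},{"claw":1,"linear":[-0.04,-0.44,-0.76],"rotation":[-0.012,0.0,-0.0]},{"claw":1,"linear":[-0.03,-0.42,-0.76],"rotation":[-0.011,0.001,0.0]},{"claw":1,"linear":[-0.03,-0.41,-0.77],"rotation":[-0.011,-0.0,0.0]},{"claw":1,"linear":[-0.04,-0.4,-0.78],"rotation":[-0.011,-0.0,0.001]},{"claw":1,"linear":[-0.03,-0.38,-0.78],"rotation":[-0.012,-0.0,0.0]}]
```

play_rows --targets '[{"claw":1,"linear":[-0.4,0,0],"rotation":[0,0,0]},{"claw":1,"linear":[-0.7,0,0],"rotation":[-0.01,0,0]},{"claw":1,"linear":[-0.8,0,0],"rotation":[-0.012,0,0]},{"claw":1,"linear":[-0.4,-0.4,-0.45],"rotation":[-0.012,0,0]},{"claw":1,"linear":[-0.04,-0.55,-0.65],"rotation":[-0.012,0,0]},{"claw":1,"linear":[-0.03,-0.55,-0.65],"rotation":[-0.012,0,0]},{"claw":1,"linear":[-0.03,-0.55,-0.7],"rotation":[-0.012,0,0]},{"claw":1,"linear":[-0.03,-0.55,-0.7],"rotation":[-0.012,0,0]},{"claw":1,"linear":[-0.03,-0.5,-0.7],"rotation":[-0.012,0,0]},{"claw":1,"linear":[-0.03,-0.5,-0.7],"rotation":[-0.012,0,0]}]'

```text
time: 7.28
position: [0.5285, 0.1987, 0.0796]
tool_rot: [-1.242, 1.181, 1.242]
ft_force: [0.4, -0.5, -2.8]
grip_width: 0.394
```

```bash
python3 -c "
from plan import *
st()
plan([(.6626,.0185,.074)],101,1,step=.022)"
```

```text
t7.28 [0.5285 0.1987 0.0796] psi92.6 tilt0.3 w0.394 [ 0.4 -0.5 -2.8] [ 0.4   0.42 -0.96  1.81  0.38  1.11  0.92]
[{"claw":1,"linear":[0.02,-0.46,-0.68],"rotation":[-0.008,0.0,0.0]},{"claw":1,"linear":[0.02,-0.45,-0.68],"rotation":[-0.009,0.0,0.0]},{"claw":1,"linear":[0.02,-0.43,-0.69],"rotation":[-0.008,0.001,0.001]},{"claw":1,"linear":[0.02,-0.43,-0.69],"rotation":[-0.009,-0.0,-0.0]},{"claw":1,"linear":[0.02,-0.42,-0.7],"rotation":[-0.008,0.0,0.0]},{"claw":1,"linear":[0.02,-0.41,-0.71],"rotation":[-0.009,0.0,0.0]},{"claw":1,"linear":[0.02,-0.41,-0.71],"rotation":[-0.008,0.0,0.001]},{"claw":1,"linear":[0.02,-0.39,-0.72],"rotation":[-0.008,0.001,-0.0]},{"claw":1,"linear":[0.02,-0.38,-0.72],"rotation":[-0.009,-0.0,0.0]},{"claw":1,"linear":[0.02,-0.37,-0.73],"rotation":[-0.008,0.0,0.0]}]
[{"claw":1,"linear":[0.02,-0.37,-0.73],"rotation":[-0.009,0.0,0.0]}]
```

play_rows --targets '[{"claw":1,"linear":[0.02,-0.45,-0.7],"rotation":[-0.008,0,0]},{"claw":1,"linear":[0.02,-0.45,-0.7],"rotation":[-0.008,0,0]},{"claw":1,"linear":[0.02,-0.45,-0.7],"rotation":[-0.008,0,0]},{"claw":1,"linear":[0.02,-0.45,-0.7],"rotation":[-0.008,0,0]},{"claw":1,"linear":[0.02,-0.4,-0.7],"rotation":[-0.008,0,0]},{"claw":1,"linear":[0.02,-0.4,-0.7],"rotation":[-0.008,0,0]},{"claw":1,"linear":[0.02,-0.4,-0.7],"rotation":[-0.008,0,0]},{"claw":1,"linear":[0.02,-0.3,-0.5],"rotation":[-0.008,0,0]},{"claw":1,"linear":[0.02,-0.2,-0.3],"rotation":[-0.008,0,0]},{"claw":1,"linear":[0,0,0],"rotation":[0,0,0]}]'

```text
time: 8.12
position: [0.6341, 0.0501, 0.0779]
tool_rot: [-1.324, 1.128, 1.324]
ft_force: [-0.9, -1.2, -2.3]
grip_width: 0.389
```

```bash
python3 -c "
from plan import *
st()
plan([(.6626,.0185,.072)],101,1,n=5)"
```

```text
t8.12 [0.6341 0.0501 0.0779] psi99.0 tilt0.2 w0.389 [-0.9 -1.2 -2.3] [ 0.56  0.56 -0.89  1.63  0.46  1.18  1.29]
[{"claw":1,"linear":[0.05,-0.19,-0.29],"rotation":[-0.004,0.0,0.0]},{"claw":1,"linear":[0.04,-0.18,-0.28],"rotation":[-0.005,0.0,0.001]},{"claw":1,"linear":[0.05,-0.18,-0.29],"rotation":[-0.004,0.001,-0.0]},{"claw":1,"linear":[0.05,-0.18,-0.29],"rotation":[-0.005,-0.0,0.0]},{"claw":1,"linear":[0.04,-0.18,-0.29],"rotation":[-0.004,0.0,0.0]}]
```

play_rows --targets '[{"claw":1,"linear":[0.05,-0.2,-0.3],"rotation":[-0.005,0,0]},{"claw":1,"linear":[0.05,-0.2,-0.3],"rotation":[-0.005,0,0]},{"claw":1,"linear":[0.05,-0.2,-0.3],"rotation":[-0.005,0,0]},{"claw":1,"linear":[0.05,-0.18,-0.3],"rotation":[-0.005,0,0]},{"claw":1,"linear":[0.05,-0.18,-0.3],"rotation":[-0.005,0,0]},{"claw":1,"linear":[0.03,-0.05,-0.1],"rotation":[-0.003,0,0]},{"claw":1,"linear":[0,0,0],"rotation":[0,0,0]},{"claw":1,"linear":[0,0,0],"rotation":[0,0,0]}]'

```text
time: 8.78
position: [0.6675, 0.0157, 0.0701]
tool_rot: [-1.359, 1.099, 1.364]
ft_force: [0.8, 0.5, -1.6]
grip_width: 0.388
```

Run:
```python
from plan import *
st()
plan([(.6626,.0185,.072)],101,1,n=2)
a=get_image('scene');b=get_image('side')
cv2.imwrite('pics/s2.png',a);cv2.imwrite('pics/d2.png',b)
def crop(im,x,y,w,h): return cv2.resize(im[y:y+h,x:x+w],(400,450),interpolation=cv2.INTER_CUBIC)
cv2.imwrite('pics/c3.png',np.hstack([crop(a,230,150,160,180),crop(b,240,140,160,180)]))
```

```text
t8.78 [0.6675 0.0157 0.0701] psi102.0 tilt0.2 w0.388 [ 0.8  0.5 -1.6] [ 0.57  0.63 -0.87  1.55  0.5   1.2   1.39]
[{"claw":1,"linear":[-0.04,0.08,0.08],"rotation":[0.006,0.001,0.0]},{"claw":1,"linear":[-0.04,0.09,0.07],"rotation":[0.006,0.002,0.0]}]
```

View pics/c3.png

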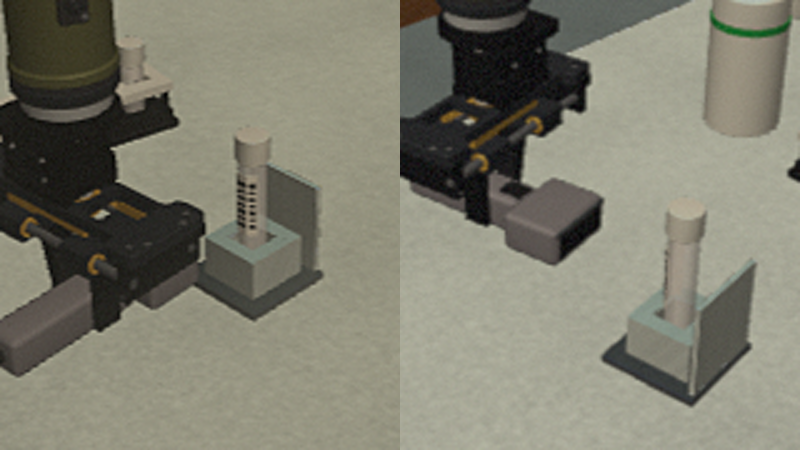

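play_rows --targets '[{"claw":1,"linear":[-0.04,0.08,0.08],"rotation":[0.006,0,0]},{"claw":1,"linear":[-0.04,0.08,0.08],"rotation":[0.006,0,0]},{"claw":1,"linear":[0,0,0],"rotation":[0,0,0]},{"claw":1,"linear":[0,0,0],"rotation":[0,0,0]},{"claw":1,"linear":[0,0,0],"rotation":[0,0,0]},{"claw":1,"linear":[0,0,0],"rotation":[0,0,0]},{"claw":1,"linear":[0,0,0],"rotation":[0,0,0]},{"claw":1,"linear":[0,0,0],"rotation":[0,0,0]},{"claw":1,"linear":[0,0,0],"rotation":[0,0,0]},{"claw":1,"linear":[0,0,0],"rotation":[0,0,0]}]'

```text
time: 9.72
position: [0.661, 0.0218, 0.0734]
tool_rot: [-1.347, 1.108, 1.351]
ft_force: [0.7, -0.1, -2.4]
grip_width: 0.389
```

Run:
```python
from plan import *
st()
D=cam('side')
p=np.array([.6675,.0157,.0831]);u=np.array([-.978,-.208,0]);v=np.array([.208,-.978,0]);k=np.array([0,0,1.])
f=p+.093*u
q=proj(D,[f,f+.036*v+.018*k,f-.036*v+.018*k,f-.036*v-.018*k,f+.036*v-.018*k]); print(((q-[240,140])*2.5+[400,0]).round())
```

```text
t9.72 [0.661  0.0218 0.0734] psi101.1 tilt0.2 w0.389 [ 0.7 -0.1 -2.4] [ 0.56  0.61 -0.87  1.56  0.49  1.2   1.36]
[[582. 232.]
 [607. 194.]
 [557. 235.]
 [557. 272.]
 [606. 230.]]
```

Run:
```python
from plan import *
st()
S,D=cam('scene'),cam('side'); b=get_image('side'); a=get_image('scene')
p=np.array([.661,.0218,.0864]);t=np.radians(191.1);u=np.array([np.cos(t),np.sin(t),0]);v=np.array([-u[1],u[0],0]);k=np.array([0,0,1.])
f=p+.093*u
q=proj(D,[f+s*.036*v+h*.018*k-x*u for x in(0,.055) for s,h in((1,1),(-1,1),(-1,-1),(1,-1))])
ax=proj(D,[f,f+.08*u]); r=proj(D,[[.480,-.017,z] for z in(.008,.046,.085,.148)])
x0,y0=290,185;o=lambda P:tuple(int(i) for i in (P-[x0,y0]+.5)*6)
c=cv2.resize(b[y0:y0+100,x0:x0+90],None,fx=6,fy=6,interpolation=cv2.INTER_CUBIC)
for P in q: cv2.circle(c,o(P),3,(0,0,255),-1)
cv2.line(c,o(ax[0]),o(ax[1]),(0,255,0),1)
for P in r: cv2.circle(c,o(P),3,(255,0,0),-1)
cv2.imwrite('pics/c4.png',c)
```

```text
t9.72 [0.661  0.0218 0.0734] psi101.1 tilt0.2 w0.389 [ 0.7 -0.1 -2.4] [ 0.56  0.61 -0.87  1.56  0.49  1.2   1.36]
```

View pics/c4.png

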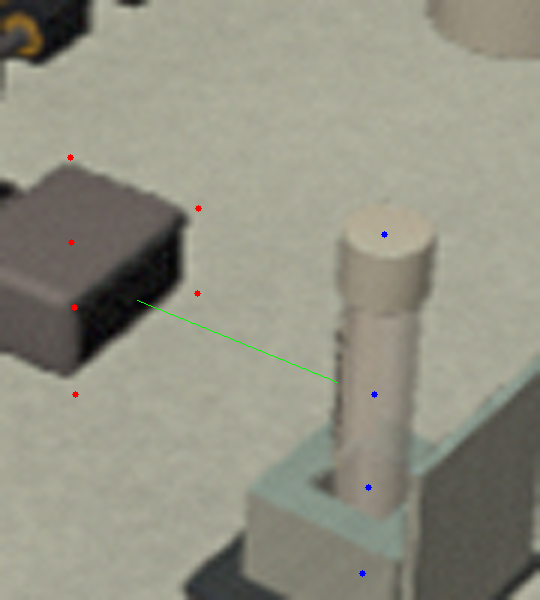

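play_rows --targets '[{"claw":1,"linear":[0.08,-0.02,0.06],"rotation":[0,0,0]},{"claw":1,"linear":[0.08,0,0.06],"rotation":[0,0,0]},{"claw":1,"linear":[0,0,0],"rotation":[0,0,0]},{"claw":1,"linear":[0,0,0],"rotation":[0,0,0]},{"claw":1,"linear":[0,0,0],"rotation":[0,0,0]},{"claw":1,"linear":[0,0,0],"rotation":[0,0,0]},{"claw":1,"linear":[0,0,0],"rotation":[0,0,0]},{"claw":1,"linear":[0,0,0],"rotation":[0,0,0]},{"claw":1,"linear":[0,0,0],"rotation":[0,0,0]},{"claw":1,"linear":[0,0,0],"rotation":[0,0,0]}]'

```text
time: 10.65
position: [0.6609, 0.0252, 0.0687]
tool_rot: [-1.347, 1.108, 1.351]
ft_force: [-0.2, -0.9, -2.1]
grip_width: 0.392
```

play_rows --targets '[{"claw":1,"linear":[0,0,0],"rotation":[0,0,0]},{"claw":1,"linear":[0,0,0],"rotation":[0,0,0]},{"claw":1,"linear":[0,0,0],"rotation":[0,0,0]},{"claw":1,"linear":[0,0,0],"rotation":[0,0,0]},{"claw":1,"linear":[0,0,0],"rotation":[0,0,0]},{"claw":1,"linear":[0,0,0],"rotation":[0,0,0]},{"claw":1,"linear":[0,0,0],"rotation":[0,0,0]},{"claw":1,"linear":[0,0,0],"rotation":[0,0,0]},{"claw":1,"linear":[0,0,0],"rotation":[0,0,0]},{"claw":1,"linear":[0,0,0],"rotation":[0,0,0]}]'

```text
time: 11.48
position: [0.661, 0.025, 0.0688]
tool_rot: [-1.347, 1.108, 1.351]
ft_force: [0.1, 0.4, -1.6]
grip_width: 0.388
```

play_rows --targets '[{"claw":1,"linear":[0,0,0],"rotation":[0,0,0]},{"claw":1,"linear":[0,0,0],"rotation":[0,0,0]},{"claw":1,"linear":[0,0,0],"rotation":[0,0,0]},{"claw":1,"linear":[0,0,0],"rotation":[0,0,0]},{"claw":1,"linear":[0,0,0],"rotation":[0,0,0]},{"claw":1,"linear":[0,0,0],"rotation":[0,0,0]},{"claw":1,"linear":[0,0,0],"rotation":[0,0,0]},{"claw":1,"linear":[0,0,0],"rotation":[0,0,0]},{"claw":1,"linear":[0,0,0],"rotation":[0,0,0]},{"claw":1,"linear":[0,0,0],"rotation":[0,0,0]}]'

```text
time: 12.32
position: [0.661, 0.025, 0.0688]
tool_rot: [-1.347, 1.108, 1.351]
ft_force: [-0.4, 0.5, -3.1]
grip_width: 0.39
```

```bash
python3 -c "
from plan import *
st()
plan([(.4477,.3146,.06)],81.8,1,step=.022)"
```

```text
t12.32 [0.661  0.025  0.0688] psi101.0 tilt0.2 w0.390 [-0.4  0.5 -3.1] [ 0.56  0.62 -0.87  1.57  0.49  1.19  1.36]
[{"claw":1,"linear":[0.02,0.36,0.76],"rotation":[0.013,0.0,0.0]},{"claw":1,"linear":[0.03,0.38,0.76],"rotation":[0.012,0.0,0.0]},{"claw":1,"linear":[0.02,0.39,0.75],"rotation":[0.013,0.0,0.0]},{"claw":1,"linear":[0.02,0.41,0.74],"rotation":[0.012,0.001,0.0]},{"claw":1,"linear":[0.03,0.42,0.74],"rotation":[0.013,-0.0,0.0]},{"claw":1,"linear":[0.02,0.44,0.72],"rotation":[0.012,-0.0,0.0]},{"claw":1,"linear":[0.02,0.45,0.72],"rotation":[0.013,0.0,0.0]},{"claw":1,"linear":[0.02,0.46,0.71],"rotation":[0.013,0.0,0.0]},{"claw":1,"linear":[0.03,0.48,0.7],"rotation":[0.012,0.0,0.0]},{"claw":1,"linear":[0.02,0.49,0.68],"rotation":[0.013,0.001,0.0]}]
[{"claw":1,"linear":[0.02,0.5,0.68],"rotation":[0.012,-0.0,0.0]},{"claw":1,"linear":[0.02,0.52,0.67],"rotation":[0.013,-0.0,0.0]},{"claw":1,"linear":[0.02,0.53,0.66],"rotation":[0.012,0.0,0.0]},{"claw":1,"linear":[0.02,0.55,0.65],"rotation":[0.013,0.0,0.0]},{"claw":1,"linear":[0.02,0.56,0.64],"rotation":[0.013,0.0,0.0]},{"claw":1,"linear":[0.02,0.57,0.62],"rotation":[0.012,0.001,0.0]},{"claw":1,"linear":[0.03,0.58,0.62],"rotation":[0.013,-0.0,0.0]}]
```

play_rows --targets '[{"claw":1,"linear":[-0.02,0,-0.15],"rotation":[0,0,0]},{"claw":1,"linear":[-0.02,0,-0.13],"rotation":[0,0,0]},{"claw":1,"linear":[0,0,0],"rotation":[0,0,0]},{"claw":1,"linear":[0,0,0],"rotation":[0,0,0]},{"claw":1,"linear":[0,0,0],"rotation":[0,0,0]},{"claw":1,"linear":[0,0,0],"rotation":[0,0,0]},{"claw":1,"linear":[0,0,0],"rotation":[0,0,0]},{"claw":1,"linear":[0,0,0],"rotation":[0,0,0]},{"claw":1,"linear":[0,0,0],"rotation":[0,0,0]},{"claw":1,"linear":[0,0,0],"rotation":[0,0,0]}]'

```text
time: 13.15
position: [0.6625, 0.0171, 0.0699]
tool_rot: [-1.347, 1.108, 1.351]
ft_force: [0.2, 1.0, -1.4]
grip_width: 0.392
```

Run:
```python
from plan import *
st()
s=get_state();S,D=cam('scene'),cam('side'); b=get_image('side')
R0=R.from_rotvec(s['tool_rot']).as_matrix(); u=R0[:,1]; v=R0[:,2];
if u[0]>0:u=-u
k=np.array([0,0,1.]); p=np.array(s['position'])+.013*k
f=p+.093*u
print('label in est frame', [(np.array(L)-f).round(4)@np.c_[u,np.cross(k,u),k] for L in ([.4928,-.0145,.085],[.494,-.011,.085])])
x0,y0=290,185
c=b[y0:y0+100,x0:x0+90]
# dark window face blob
g=cv2.cvtColor(c,cv2.COLOR_BGR2GRAY); m=(g<45).astype(np.uint8); n,l,stt,ce=cv2.connectedComponentsWithStats(m)
for i in range(1,n):
    if stt[i,4]>25: print(stt[i],ce[i]+[x0,y0])
print('pred',proj(D,[f]))
```

```text
t13.15 [0.6625 0.0171 0.0699] psi101.0 tilt0.2 w0.392 [ 0.2  1.  -1.4] [ 0.57  0.62 -0.87  1.56  0.49  1.19  1.37]
label in est frame [array([ 0.07960897, -0.00133787,  0.0022    ]), array([ 0.07776226, -0.00454406,  0.0022    ])]
[ 0  0 16 11 88] [298.96590909 188.28409091]
[ 14  38  17  23 157] [312.0955414  233.84713376]
pred [[313.60922946 234.75615735]]
```

play_rows --targets '[{"claw":1,"linear":[0,0,0],"rotation":[0,0,0]},{"claw":1,"linear":[0,0,0],"rotation":[0,0,0]},{"claw":1,"linear":[0,0,0],"rotation":[0,0,0]},{"claw":1,"linear":[0,0,0],"rotation":[0,0,0]},{"claw":1,"linear":[0,0,0],"rotation":[0,0,0]},{"claw":1,"linear":[0,0,0],"rotation":[0,0,0]},{"claw":1,"linear":[0,0,0],"rotation":[0,0,0]},{"claw":1,"linear":[0,0,0],"rotation":[0,0,0]},{"claw":1,"linear":[0,0,0],"rotation":[0,0,0]},{"claw":1,"linear":[0,0,0],"rotation":[0,0,0]}]'

```text
time: 14.03
position: [0.6624, 0.0174, 0.0699]
tool_rot: [-1.347, 1.108, 1.351]
ft_force: [0.0, 1.1, -1.6]
grip_width: 0.388
```

play_rows --targets '[{"claw":1,"linear":[0,0,0],"rotation":[0,0,0]},{"claw":1,"linear":[0,0,0],"rotation":[0,0,0]},{"claw":1,"linear":[0,0,0],"rotation":[0,0,0]},{"claw":1,"linear":[0,0,0],"rotation":[0,0,0]},{"claw":1,"linear":[0,0,0],"rotation":[0,0,0]},{"claw":1,"linear":[0,0,0],"rotation":[0,0,0]},{"claw":1,"linear":[0,0,0],"rotation":[0,0,0]},{"claw":1,"linear":[0,0,0],"rotation":[0,0,0]},{"claw":1,"linear":[0,0,0],"rotation":[0,0,0]},{"claw":1,"linear":[0,0,0],"rotation":[0,0,0]}]'

```text
time: 14.87
position: [0.6625, 0.0174, 0.0699]
tool_rot: [-1.347, 1.108, 1.351]
ft_force: [-0.3, -0.0, -2.7]
grip_width: 0.389
```

play_rows --targets '[{"claw":1,"linear":[0,0.25,0.5],"rotation":[0.01,0,0]},{"claw":1,"linear":[0,0.38,0.75],"rotation":[0.013,0,0]},{"claw":1,"linear":[0,0.4,0.75],"rotation":[0.013,0,0]},{"claw":1,"linear":[0,0.4,0.75],"rotation":[0.013,0,0]},{"claw":1,"linear":[0,0.42,0.75],"rotation":[0.013,0,0]},{"claw":1,"linear":[0,0.45,0.7],"rotation":[0.013,0,0]},{"claw":1,"linear":[0,0.45,0.7],"rotation":[0.013,0,0]},{"claw":1,"linear":[0,0.45,0.7],"rotation":[0.013,0,0]},{"claw":1,"linear":[0,0.5,0.7],"rotation":[0.013,0,0]},{"claw":1,"linear":[0,0.5,0.7],"rotation":[0.013,0,0]}]'

```text
time: 15.7
position: [0.5405, 0.1811, 0.0699]
tool_rot: [-1.189, 1.219, 1.185]
ft_force: [0.5, 0.8, -2.6]
grip_width: 0.389
```

```bash
python3 -c "
from plan import *
st()
plan([(.4477,.3146,.055)],81.8,1,step=.022)"
```

```text
t15.70 [0.5405 0.1811 0.0699] psi88.3 tilt0.2 w0.389 [ 0.5  0.8 -2.6] [ 0.41  0.43 -0.93  1.8   0.39  1.1   0.88]
[{"claw":1,"linear":[0.07,0.48,0.65],"rotation":[0.009,0.0,0.0]},{"claw":1,"linear":[0.08,0.5,0.65],"rotation":[0.009,0.0,0.001]},{"claw":1,"linear":[0.07,0.5,0.64],"rotation":[0.009,0.0,-0.0]},{"claw":1,"linear":[0.08,0.51,0.63],"rotation":[0.009,0.001,0.0]},{"claw":1,"linear":[0.07,0.52,0.63],"rotation":[0.009,-0.0,0.001]},{"claw":1,"linear":[0.07,0.53,0.62],"rotation":[0.009,-0.0,-0.0]},{"claw":1,"linear":[0.08,0.53,0.61],"rotation":[0.01,-0.0,0.0]},{"claw":1,"linear":[0.07,0.55,0.6],"rotation":[0.009,0.0,0.001]}]
```

play_rows --targets '[{"claw":1,"linear":[0.05,0.5,0.65],"rotation":[0.008,0,0]},{"claw":1,"linear":[0.05,0.5,0.65],"rotation":[0.008,0,0]},{"claw":1,"linear":[0.05,0.5,0.65],"rotation":[0.008,0,0]},{"claw":1,"linear":[0.05,0.5,0.65],"rotation":[0.008,0,0]},{"claw":1,"linear":[0.05,0.5,0.65],"rotation":[0.008,0,0]},{"claw":1,"linear":[0.05,0.55,0.6],"rotation":[0.008,0,0]},{"claw":1,"linear":[0.05,0.3,0.3],"rotation":[0.008,0,0]},{"claw":1,"linear":[0,0,0],"rotation":[0,0,0]},{"claw":1,"linear":[0,0,0],"rotation":[0,0,0]}]'

```text
time: 16.45
position: [0.4555, 0.3017, 0.0632]
tool_rot: [-1.128, 1.251, 1.123]
ft_force: [0.1, -0.9, -1.7]
grip_width: 0.39
```

```bash
python3 -c "
from plan import *
st()
plan([(.4477,.3146,.016)],81.8,1,n=7)"
```

```text
t16.45 [0.4555 0.3017 0.0632] psi83.6 tilt0.5 w0.390 [ 0.1 -0.9 -1.7] [ 0.19  0.39 -0.97  1.87  0.37  1.06  0.54]
[{"claw":1,"linear":[0.27,0.05,0.07],"rotation":[0.003,0.0,0.001]},{"claw":1,"linear":[0.27,0.06,0.06],"rotation":[0.003,0.001,0.0]},{"claw":1,"linear":[0.27,0.05,0.07],"rotation":[0.003,0.0,0.001]},{"claw":1,"linear":[0.27,0.06,0.07],"rotation":[0.003,0.001,0.001]},{"claw":1,"linear":[0.27,0.05,0.07],"rotation":[0.003,-0.0,0.001]},{"claw":1,"linear":[0.27,0.06,0.06],"rotation":[0.003,0.0,0.0]},{"claw":1,"linear":[0.27,0.05,0.07],"rotation":[0.003,0.001,0.001]}]
```

play_rows --targets '[{"claw":1,"linear":[0.2,0.05,0.07],"rotation":[0.004,0,0]},{"claw":1,"linear":[0.27,0.05,0.07],"rotation":[0.004,0,0]},{"claw":1,"linear":[0.27,0.05,0.07],"rotation":[0.004,0,0]},{"claw":1,"linear":[0.27,0.05,0.07],"rotation":[0.004,0,0]},{"claw":1,"linear":[0.27,0.05,0.07],"rotation":[0.004,0,0]},{"claw":1,"linear":[0.25,0.05,0.07],"rotation":[0,0,0]},{"claw":1,"linear":[0.15,0,0],"rotation":[0,0,0]},{"claw":1,"linear":[0,0,0],"rotation":[0,0,0]},{"claw":1,"linear":[0,0,0],"rotation":[0,0,0]}]'

```text
time: 17.2
position: [0.4523, 0.3093, 0.015]
tool_rot: [-1.099, 1.271, 1.092]
ft_force: [0.7, 0.5, -2.0]
grip_width: 0.388
```

```bash
python3 -c "
from plan import *
st()"
```

```text
t17.20 [0.4523 0.3093 0.015 ] psi81.3 tilt0.4 w0.388 [ 0.7  0.5 -2. ] [ 0.12  0.46 -0.91  1.9   0.44  0.99  0.43]
```

play_rows --targets '[{"claw":1,"linear":[0.06,0,0],"rotation":[0,0,0]},{"claw":1,"linear":[0.05,0,0],"rotation":[0,0,0]},{"claw":1,"linear":[0.04,0,0],"rotation":[0,0,0]},{"claw":1,"linear":[0.03,0,0],"rotation":[0,0,0]},{"claw":1,"linear":[0,0,0],"rotation":[0,0,0]}]'

```text
time: 17.62
position: [0.4532, 0.3096, 0.0112]
tool_rot: [-1.099, 1.27, 1.091]
ft_force: [-0.2, 0.1, -1.8]
grip_width: 0.389
```

play_rows --targets '[{"claw":1,"linear":[0.04,0,0],"rotation":[0,0,0]},{"claw":1,"linear":[0.03,0,0],"rotation":[0,0,0]},{"claw":1,"linear":[0,0,0],"rotation":[0,0,0]},{"claw":1,"linear":[0,0,0],"rotation":[0,0,0]}]'

```text
time: 17.95
position: [0.4537, 0.3099, 0.0115]
tool_rot: [-1.1, 1.269, 1.089]
ft_force: [0.2, 0.4, -1.5]
grip_width: 0.386
```

play_rows --targets '[{"claw":1,"linear":[0.1,0,0],"rotation":[0,0,0]},{"claw":1,"linear":[0.06,0,0],"rotation":[0,0,0]},{"claw":1,"linear":[0,0,0],"rotation":[0,0,0]}]'

```text
time: 18.2
position: [0.4542, 0.3102, 0.0114]
tool_rot: [-1.103, 1.27, 1.087]
ft_force: [0.4, 0.7, -2.4]
grip_width: 0.39
```

play_rows --targets '[{"claw":0.5,"linear":[0,0,0],"rotation":[0,0,0]},{"claw":0.5,"linear":[0,0,0],"rotation":[0,0,0]},{"claw":0.4,"linear":[0,0,0],"rotation":[0,0,0]},{"claw":0.3,"linear":[0,0,0],"rotation":[0,0,0]},{"claw":0,"linear":[0,0,0],"rotation":[0,0,0]},{"claw":0,"linear":[0,0,0],"rotation":[0,0,0]},{"claw":0,"linear":[0,0,0],"rotation":[0,0,0]},{"claw":0,"linear":[0,0,0],"rotation":[0,0,0]}]'

```text
time: 18.87
position: [0.4553, 0.311, 0.0113]
tool_rot: [-1.102, 1.267, 1.086]
ft_force: [-0.1, -1.4, -0.6]
grip_width: 0.868
```

play_rows --targets '[{"claw":0,"linear":[-0.2,0,0],"rotation":[0,0,0]},{"claw":0,"linear":[-0.5,0,0],"rotation":[0,0,0]},{"claw":0,"linear":[-1,0,0],"rotation":[0,0,0]},{"claw":0,"linear":[-1,0,0],"rotation":[0,0,0]},{"claw":0,"linear":[-1,0,0],"rotation":[0,0,0]},{"claw":0,"linear":[-1,0,0],"rotation":[0,0,0]},{"claw":0,"linear":[-1,0,0],"rotation":[0,0,0]},{"claw":0,"linear":[-1,0,0],"rotation":[0,0,0]},{"claw":0,"linear":[-1,0,0],"rotation":[0,0,0]}]'

```text
time: 19.62
position: [0.4481, 0.3103, 0.2132]
tool_rot: [-1.105, 1.275, 1.094]
ft_force: [0.6, -0.6, -0.5]
grip_width: 1.0
```

Run:
```python
from plan import *
st()
plan([(.46,.14,.235),(.45,-.02,.235)],60,0)
a=get_image('scene');b=get_image('side');cv2.imwrite('pics/s3.png',a)
def crop(im,x,y,w,h): return cv2.resize(im[y:y+h,x:x+w],(400,300),interpolation=cv2.INTER_CUBIC)
cv2.imwrite('pics/c5.png',np.hstack([crop(a,380,270,160,120),crop(b,150,320,200,150)]))
```

```text
t19.62 [0.4481 0.3103 0.2132] psi81.5 tilt0.4 w1.000 [ 0.6 -0.6 -0.5] [ 0.27  0.22 -1.04  1.7   0.21  1.33  0.61]
[{"claw":0,"linear":[-0.12,-0.2,-0.92],"rotation":[0.017,-0.0,0.0]},{"claw":0,"linear":[-0.11,-0.23,-0.91],"rotation":[0.017,-0.0,0.001]},{"claw":0,"linear":[-0.12,-0.26,-0.91],"rotation":[0.017,-0.0,-0.0]},{"claw":0,"linear":[-0.12,-0.27,-0.9],"rotation":[0.017,-0.0,0.0]},{"claw":0,"linear":[-0.11,-0.3,-0.9],"rotation":[0.017,-0.001,0.0]},{"claw":0,"linear":[-0.12,-0.33,-0.88],"rotation":[0.017,0.0,0.001]},{"claw":0,"linear":[-0.12,-0.35,-0.88],"rotation":[0.017,0.0,0.0]},{"claw":0,"linear":[-0.03,-0.28,-0.9],"rotation":[0.018,0.0,0.0]},{"claw":0,"linear":[0.01,-0.28,-0.91],"rotation":[0.017,0.0,0.001]},{"claw":0,"linear":[-0.0,-0.31,-0.9],"rotation":[0.017,-0.0,-0.0]}]
[{"claw":0,"linear":[-0.0,-0.33,-0.89],"rotation":[0.017,-0.0,0.0]},{"claw":0,"linear":[-0.0,-0.35,-0.88],"rotation":[0.017,-0.0,0.0]},{"claw":0,"linear":[0.0,-0.38,-0.87],"rotation":[0.017,-0.0,0.001]},{"claw":0,"linear":[0.0,-0.4,-0.86],"rotation":[0.017,-0.001,0.0]}]
```

View pics/c5.png

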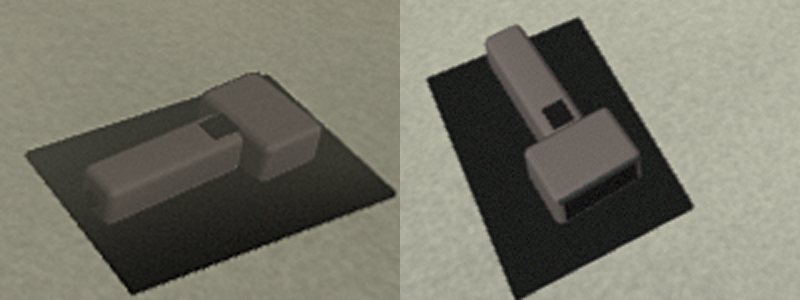

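play_rows --targets '[{"claw":0,"linear":[-0.12,-0.25,-0.9],"rotation":[0.017,0,0]},{"claw":0,"linear":[-0.12,-0.25,-0.9],"rotation":[0.017,0,0]},{"claw":0,"linear":[-0.12,-0.25,-0.9],"rotation":[0.017,0,0]},{"claw":0,"linear":[-0.12,-0.3,-0.9],"rotation":[0.017,0,0]},{"claw":0,"linear":[-0.12,-0.3,-0.9],"rotation":[0.017,0,0]},{"claw":0,"linear":[-0.12,-0.35,-0.9],"rotation":[0.017,0,0]},{"claw":0,"linear":[-0.12,-0.35,-0.9],"rotation":[0.017,0,0]},{"claw":0,"linear":[0,-0.4,-0.9],"rotation":[0.017,0,0]},{"claw":0,"linear":[0,-0.45,-0.9],"rotation":[0.017,0,0]},{"claw":0,"linear":[0,-0.45,-0.9],"rotation":[0.017,0,0]}]'

```text
time: 20.55
position: [0.4667, 0.0737, 0.2433]
tool_rot: [-0.909, 1.358, 0.896]
ft_force: [0.4, -0.7, 0.6]
grip_width: 1.002
```

Run:
```python
from plan import *
st()
plan([(.478,-.018,.235)],60,0)
```

```text
t20.55 [0.4667 0.0737 0.2433] psi66.7 tilt1.1 w1.002 [ 0.4 -0.7  0.6] [ 0.66 -0.08 -0.82  1.83 -0.06  1.35  1.02]
[{"claw":0,"linear":[0.08,-0.46,-0.8],"rotation":[0.019,0.002,0.002]},{"claw":0,"linear":[0.09,-0.49,-0.78],"rotation":[0.018,0.001,0.003]},{"claw":0,"linear":[0.08,-0.51,-0.77],"rotation":[0.019,0.002,0.002]},{"claw":0,"linear":[0.08,-0.54,-0.76],"rotation":[0.019,0.002,0.003]}]
```

play_rows --targets '[{"claw":0,"linear":[0.08,-0.45,-0.8],"rotation":[0.019,0.002,0.003]},{"claw":0,"linear":[0.08,-0.5,-0.8],"rotation":[0.019,0.002,0.003]},{"claw":0,"linear":[0.08,-0.5,-0.75],"rotation":[0.019,0.002,0.003]},{"claw":0,"linear":[0.05,-0.35,-0.4],"rotation":[0.01,0.002,0.003]},{"claw":0,"linear":[0,0,0],"rotation":[0,0,0]},{"claw":0,"linear":[0,0,0],"rotation":[0,0,0]}]'

```text
time: 21.05
position: [0.4777, -0.0194, 0.2351]
tool_rot: [-0.811, 1.421, 0.814]
ft_force: [-0.5, 0.8, -0.7]
grip_width: 1.003
```

Run:
```python
from plan import *
st()
im=get_image('wrist'); cv2.imwrite('pics/w2.png',im)
C=cam('wrist'); print(proj(C,[[.48,-.018,.148],[.48,-.018,.046]]).round(1))
```

```text
t21.05 [ 0.4777 -0.0194  0.2351] psi59.7 tilt0.4 w1.003 [-0.5  0.8 -0.7] [ 0.74 -0.03 -0.73  1.81 -0.02  1.36  1.05]
[[327.3 245. ]
 [326.4 209.7]]
```

View pics/w2.png

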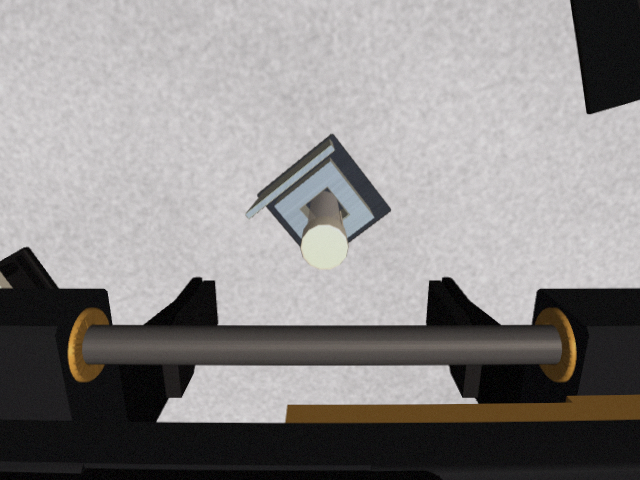

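Run:
```python
from plan import *
im=cv2.imread('pics/w2.png'); C=cam('wrist')
g=im[215:275,290:360].astype(int)
m=((g[...,1]>185)&(g[...,1]-g[...,0]>8)).astype(np.uint8)
n,l,s,c=cv2.connectedComponentsWithStats(m); i=1+s[1:,4].argmax(); print(s[i])
cn=max(cv2.findContours((l==i).astype(np.uint8),0,1)[0],key=cv2.contourArea); (x,y),r=cv2.minEnclosingCircle(cn); px=(x+290,y+215); print(px,r)
q=onz(C,[px],.148)[0]; print(q)
plan([(q[0],q[1],.16),(q[0],q[1],.117)],60,0,n=7)
```

```text
[  11   10   47   45 1607]
(323.91860580444336, 247.0) 23.333019256591797
[ 0.48007623 -0.02044582  0.148     ]
[{"claw":0,"linear":[0.67,-0.03,0.01],"rotation":[-0.0,-0.001,-0.0]},{"claw":0,"linear":[0.68,-0.02,0.0],"rotation":[-0.001,-0.0,-0.001]},{"claw":0,"linear":[0.67,-0.03,0.01],"rotation":[-0.0,-0.001,-0.0]},{"claw":0,"linear":[0.68,-0.03,0.0],"rotation":[-0.001,-0.0,-0.001]},{"claw":0,"linear":[0.67,-0.01,0.01],"rotation":[-0.0,-0.001,-0.0]},{"claw":0,"linear":[0.68,0.0,-0.0],"rotation":[-0.001,-0.0,-0.001]},{"claw":0,"linear":[0.67,-0.0,-0.0],"rotation":[-0.0,-0.001,-0.0]}]
```

play_rows --targets '[{"claw":0,"linear":[0.5,-0.03,0],"rotation":[0,-0.001,0]},{"claw":0,"linear":[0.7,-0.03,0],"rotation":[0,-0.001,0]},{"claw":0,"linear":[0.7,-0.03,0],"rotation":[0,-0.001,0]},{"claw":0,"linear":[0.7,-0.03,0],"rotation":[0,-0.001,0]},{"claw":0,"linear":[0.6,0,0],"rotation":[0,-0.001,0]},{"claw":0,"linear":[0.5,0,0],"rotation":[0,0,0]},{"claw":0,"linear":[0.3,0,0],"rotation":[0,0,0]},{"claw":0,"linear":[0,0,0],"rotation":[0,0,0]},{"claw":0,"linear":[0,0,0],"rotation":[0,0,0]}]'

```text
time: 21.85
position: [0.4817, -0.0055, 0.1329]
tool_rot: [-0.822, 1.401, 0.836]
ft_force: [0.1, -1.2, -0.0]
grip_width: 0.998
```

Run:
```python
from plan import *
st()
plan([(.4801,-.0204,.117)],60,0,n=2)
```

```text
t21.85 [ 0.4817 -0.0055  0.1329] psi61.1 tilt0.6 w0.998 [ 0.1 -1.2 -0. ] [ 0.71  0.07 -0.76  1.95  0.04  1.14  0.99]
[{"claw":0,"linear":[0.32,-0.12,-0.28],"rotation":[0.006,0.003,-0.001]},{"claw":0,"linear":[0.31,-0.12,-0.28],"rotation":[0.006,0.003,-0.002]}]
```

play_rows --targets '[{"claw":0,"linear":[0.1,-0.12,-0.28],"rotation":[0.006,0.003,0]},{"claw":0,"linear":[0.2,-0.12,-0.28],"rotation":[0.006,0.003,0]},{"claw":0,"linear":[0.2,0,0],"rotation":[0,0,0]},{"claw":0,"linear":[0.1,0,0],"rotation":[0,0,0]},{"claw":0,"linear":[0,0,0],"rotation":[0,0,0]},{"claw":0,"linear":[0,0,0],"rotation":[0,0,0]}]'

```text
time: 22.35
position: [0.4821, -0.022, 0.1192]
tool_rot: [-0.814, 1.413, 0.814]
ft_force: [0.5, -0.5, 0.1]
grip_width: 1.0
```

Run:
```python
from plan import *
st()
plan([(.4801,-.0204,.117)],60,0,n=2)
```

```text
t22.35 [ 0.4821 -0.022   0.1192] psi59.9 tilt0.0 w1.000 [ 0.5 -0.5  0.1] [ 0.71  0.09 -0.75  1.96  0.07  1.11  0.98]
[{"claw":0,"linear":[0.04,0.05,0.01],"rotation":[-0.001,-0.0,0.0]},{"claw":0,"linear":[0.05,0.05,0.01],"rotation":[-0.0,-0.0,0.0]}]
```

Correct, then close at 20 N (the cap needs about 1.5 s to be reached).

play_rows --targets '[{"claw":1,"linear":[0.04,0.05,0.01],"rotation":[0,0,0]},{"claw":1,"linear":[0.04,0.05,0.01],"rotation":[0,0,0]},{"claw":1,"linear":[0,0,0],"rotation":[0,0,0]},{"claw":1,"linear":[0,0,0],"rotation":[0,0,0]},{"claw":1,"linear":[0,0,0],"rotation":[0,0,0]},{"claw":1,"linear":[0,0,0],"rotation":[0,0,0]},{"claw":1,"linear":[0,0,0],"rotation":[0,0,0]},{"claw":1,"linear":[0,0,0],"rotation":[0,0,0]},{"claw":1,"linear":[0,0,0],"rotation":[0,0,0]},{"claw":1,"linear":[0,0,0],"rotation":[0,0,0]}]' --newtons 20

```text
time: 23.18
position: [0.4805, -0.0198, 0.1178]
tool_rot: [-0.815, 1.412, 0.814]
ft_force: [-0.4, -0.1, 0.1]
grip_width: 0.337
```

play_rows --targets '[{"claw":1,"linear":[0,0,0],"rotation":[0,0,0]},{"claw":1,"linear":[0,0,0],"rotation":[0,0,0]},{"claw":1,"linear":[0,0,0],"rotation":[0,0,0]},{"claw":1,"linear":[0,0,0],"rotation":[0,0,0]},{"claw":1,"linear":[0,0,0],"rotation":[0,0,0]},{"claw":1,"linear":[0,0,0],"rotation":[0,0,0]},{"claw":1,"linear":[0,0,0],"rotation":[0,0,0]},{"claw":1,"linear":[0,0,0],"rotation":[0,0,0]},{"claw":1,"linear":[0,0,0],"rotation":[0,0,0]}]'

```text
time: 23.93
position: [0.4805, -0.0198, 0.1178]
tool_rot: [-0.815, 1.412, 0.814]
ft_force: [0.2, 0.2, 0.3]
grip_width: 0.334
```

Run:
```python
from plan import *
st()
S,D=cam('scene'),cam('side')
# rack top plate corners (plate top z .054) from first zoom, tile-> px
sc=lambda x,y:(200+x/2.5,150+(y-300)/2.5); sd=lambda x,y:(320+(x-400)/2.222,170+(y-300)/2.222)
print('sc',onz(S,[sc(39,412),sc(68,440),sc(248,383)],.054).round(4).tolist())
print('holes sc',onz(S,[sc(80,413),sc(166,389)],.054).round(4).tolist())
print('sd',onz(D,[sd(576,354),sd(615,333),sd(776,408),sd(737,436)],.054).round(4).tolist())
print('holes sd',onz(D,[sd(616,352),sd(692,388)],.054).round(4).tolist())
```

```text
t23.93 [ 0.4805 -0.0198  0.1178] psi59.9 tilt0.1 w0.334 [0.2 0.2 0.3] [ 0.71  0.09 -0.75  1.97  0.07  1.11  0.98]
sc [[0.5858, -0.3654, 0.054], [0.5892, -0.295, 0.054], [0.38, -0.2897, 0.054]]
holes sc [[0.5536, -0.338, 0.054], [0.4564, -0.3308, 0.054]]
sd [[0.5797, -0.3003, 0.054], [0.5783, -0.3708, 0.054], [0.3709, -0.364, 0.054], [0.3719, -0.29, 0.054]]
holes sd [[0.5518, -0.3364, 0.054], [0.4518, -0.3338, 0.054]]
```

play_rows --targets '[{"claw":1,"linear":[-0.2,0,0],"rotation":[0,0,0]},{"claw":1,"linear":[-0.3,0,0],"rotation":[0,0,0]},{"claw":1,"linear":[-0.3,0,0],"rotation":[0,0,0]},{"claw":1,"linear":[-0.3,0,0],"rotation":[0,0,0]},{"claw":1,"linear":[-0.3,0,0],"rotation":[0,0,0]}]'

```text
time: 24.35
position: [0.4792, -0.0195, 0.1545]
tool_rot: [-0.814, 1.414, 0.816]
ft_force: [-0.5, -0.0, -1.2]
grip_width: 0.339
```

Run:
```python
from plan import *
st()
plan([(.4805,-.02,.18)],60,1,n=4)
```

```text
t24.35 [ 0.4792 -0.0195  0.1545] psi60.0 tilt0.1 w0.339 [-0.5 -0.  -1.2] [ 0.72  0.04 -0.75  1.93  0.03  1.19  1.01]
[{"claw":1,"linear":[-0.26,-0.01,0.0],"rotation":[-0.0,-0.0,-0.0]},{"claw":1,"linear":[-0.25,-0.02,0.01],"rotation":[-0.0,-0.0,-0.001]},{"claw":1,"linear":[-0.26,-0.01,-0.0],"rotation":[-0.0,-0.0,0.0]},{"claw":1,"linear":[-0.25,-0.01,0.0],"rotation":[-0.0,-0.0,-0.0]}]
```

play_rows --targets '[{"claw":1,"linear":[-0.4,-0.02,0],"rotation":[0,0,0]},{"claw":1,"linear":[-0.6,-0.02,0],"rotation":[0,0,0]},{"claw":1,"linear":[-0.8,-0.02,0],"rotation":[0,0,0]},{"claw":1,"linear":[-0.8,-0.02,0],"rotation":[0,0,0]},{"claw":1,"linear":[-0.4,0,-0.2],"rotation":[0.01,0,0]}]'

```text
time: 24.77
position: [0.4786, -0.0239, 0.2364]
tool_rot: [-0.804, 1.417, 0.805]
ft_force: [0.5, 0.4, -1.3]
grip_width: 0.338
```

Run:
```python
from plan import *
st()
plan([(.5525,-.3355,.235)],30,1)
```

```text
t24.77 [ 0.4786 -0.0239  0.2364] psi59.2 tilt0.0 w0.338 [ 0.5  0.4 -1.3] [ 0.75 -0.03 -0.73  1.82 -0.02  1.35  1.06]
[{"claw":1,"linear":[0.0,-0.64,-0.66],"rotation":[0.023,0.0,-0.0]},{"claw":1,"linear":[0.01,-0.66,-0.63],"rotation":[0.023,0.0,-0.0]},{"claw":1,"linear":[0.0,-0.68,-0.61],"rotation":[0.023,0.0,-0.0]},{"claw":1,"linear":[0.0,-0.71,-0.58],"rotation":[0.024,0.0,-0.0]},{"claw":1,"linear":[0.01,-0.72,-0.56],"rotation":[0.023,0.0,-0.0]},{"claw":1,"linear":[0.0,-0.75,-0.53],"rotation":[0.023,0.0,-0.0]},{"claw":1,"linear":[0.0,-0.76,-0.5],"rotation":[0.023,0.0,-0.0]},{"claw":1,"linear":[0.01,-0.79,-0.47],"rotation":[0.023,0.0,-0.0]},{"claw":1,"linear":[0.0,-0.8,-0.45],"rotation":[0.023,-0.0,-0.0]},{"claw":1,"linear":[0.0,-0.81,-0.41],"rotation":[0.023,-0.0,-0.0]}]
[{"claw":1,"linear":[0.01,-0.83,-0.39],"rotation":[0.023,-0.0,-0.0]},{"claw":1,"linear":[0.0,-0.84,-0.36],"rotation":[0.024,-0.0,-0.0]},{"claw":1,"linear":[0.0,-0.86,-0.32],"rotation":[0.023,-0.0,-0.0]},{"claw":1,"linear":[0.01,-0.86,-0.3],"rotation":[0.023,-0.0,-0.0]}]
```

play_rows --targets '[{"claw":1,"linear":[0,-0.65,-0.65],"rotation":[0.023,0,0]},{"claw":1,"linear":[0,-0.65,-0.65],"rotation":[0.023,0,0]},{"claw":1,"linear":[0,-0.7,-0.6],"rotation":[0.023,0,0]},{"claw":1,"linear":[0,-0.7,-0.6],"rotation":[0.023,0,0]},{"claw":1,"linear":[0,-0.7,-0.55],"rotation":[0.023,0,0]},{"claw":1,"linear":[0,-0.75,-0.55],"rotation":[0.023,0,0]},{"claw":1,"linear":[0,-0.75,-0.5],"rotation":[0.023,0,0]},{"claw":1,"linear":[0,-0.8,-0.45],"rotation":[0.023,0,0]},{"claw":1,"linear":[0,-0.8,-0.45],"rotation":[0.023,0,0]},{"claw":1,"linear":[0,-0.8,-0.4],"rotation":[0.023,0,0]}]'

```text
time: 25.6
position: [0.5265, -0.2725, 0.2326]
tool_rot: [-0.491, 1.521, 0.494]
ft_force: [0.3, 0.0, -0.2]
grip_width: 0.338
```

Run:
```python
from plan import *
st()
plan([(.5525,-.3355,.235)],30,1)
```

```text
t25.60 [ 0.5265 -0.2725  0.2326] psi36.0 tilt0.4 w0.338 [ 0.3  0.  -0.2] [ 0.89  0.24 -0.54  1.56  0.13  1.38  0.96]
[{"claw":1,"linear":[-0.03,-0.88,-0.21],"rotation":[0.022,-0.001,-0.001]},{"claw":1,"linear":[-0.04,-0.89,-0.19],"rotation":[0.023,-0.001,-0.001]},{"claw":1,"linear":[-0.03,-0.9,-0.15],"rotation":[0.022,-0.002,-0.0]}]
```

play_rows --targets '[{"claw":1,"linear":[-0.03,-0.85,-0.2],"rotation":[0.022,-0.002,0]},{"claw":1,"linear":[-0.03,-0.8,-0.2],"rotation":[0.022,-0.002,0]},{"claw":1,"linear":[-0.03,-0.4,-0.1],"rotation":[0.015,0,0]},{"claw":1,"linear":[0,0,0],"rotation":[0,0,0]},{"claw":1,"linear":[0,0,0],"rotation":[0,0,0]},{"claw":1,"linear":[0,0,0],"rotation":[0,0,0]}]'

```text
time: 26.1
position: [0.537, -0.3423, 0.2225]
tool_rot: [-0.384, 1.55, 0.406]
ft_force: [-0.3, 0.4, 0.2]
grip_width: 0.336
```

Run:
```python
from plan import *
st()
im=get_image('wrist'); cv2.imwrite('pics/w3.png',im)
C=cam('wrist'); s=get_state(); p=s['position']
print(proj(C,[[.5525,-.3355,.054],[.5525,-.3355,.010],p+[0,0,-.11],p+[0,0,.019]]).round(1))
```

```text
t26.10 [ 0.537  -0.3423  0.2225] psi28.8 tilt1.2 w0.336 [-0.3  0.4  0.2] [ 0.9   0.35 -0.49  1.45  0.16  1.4   0.91]
[[346.1 217.9]
 [344.  207.2]
 [324.8 234.3]
 [323.3 322.8]]
```

View pics/w3.png

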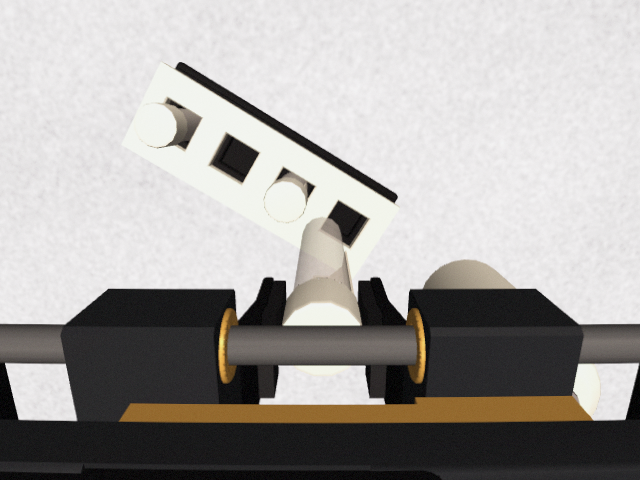

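Run:
```python
from plan import *
C=cam('wrist')
h=onz(C,[(229,132),(260,148),(242,183),(210,168)],.054); print('h1',h.mean(0).round(4),[np.linalg.norm(h[i]-h[i-1]).round(4) for i in range(4)])
print('h3',onz(C,[(346.5,223.5)],.054).round(4))
pl=onz(C,[(164,62),(398,206),(122,147)],.054); print('plate',pl.round(4).tolist(),np.linalg.norm(pl[0]-pl[1]),np.linalg.norm(pl[0]-pl[2]))
x=(pl[1]-pl[0])/np.linalg.norm(pl[1]-pl[0]); y=(pl[0]-pl[2])/np.linalg.norm(pl[0]-pl[2])
c=(pl[0]+pl[2])/2
print('yaw',np.degrees(np.arctan2(x[1],x[0])),'from plate h3',(c+.185*x).round(4),'h1+100',(h.mean(0)+.1*x).round(4))
```

```text
h1 [ 0.4545 -0.3358  0.054 ] [np.float64(0.0317), np.float64(0.0261), np.float64(0.0308), np.float64(0.027)]
h3 [[ 0.555  -0.3393  0.054 ]]
plate [[0.3776, -0.2983, 0.054], [0.5835, -0.3073, 0.054], [0.3737, -0.3705, 0.054]] 0.206052478087197 0.07227007305156852
yaw -2.5032163496438145 from plate h3 [ 0.5605 -0.3425  0.054 ] h1+100 [ 0.5544 -0.3401  0.054 ]
```

Run:
```python
from plan import *
plan([(.5538,-.339,.20)],30,1,n=4)
```

```text
[{"claw":1,"linear":[0.22,-0.06,0.16],"rotation":[-0.003,-0.002,-0.003]},{"claw":1,"linear":[0.22,-0.06,0.17],"rotation":[-0.004,-0.002,-0.002]},{"claw":1,"linear":[0.23,-0.06,0.16],"rotation":[-0.003,-0.001,-0.003]},{"claw":1,"linear":[0.22,-0.06,0.16],"rotation":[-0.003,-0.002,-0.003]}]
```

play_rows --targets '[{"claw":1,"linear":[0.2,-0.06,0.17],"rotation":[-0.003,-0.003,-0.004]},{"claw":1,"linear":[0.2,-0.06,0.17],"rotation":[-0.003,-0.003,-0.004]},{"claw":1,"linear":[0.2,-0.06,0.16],"rotation":[-0.003,-0.003,-0.004]},{"claw":1,"linear":[0.2,-0.06,0.16],"rotation":[-0.003,-0.003,-0.004]},{"claw":1,"linear":[0,0,0],"rotation":[0,0,0]},{"claw":1,"linear":[0,0,0],"rotation":[0,0,0]}]'

```text
time: 26.65
position: [0.5572, -0.3322, 0.2015]
tool_rot: [-0.423, 1.517, 0.411]
ft_force: [-0.3, -0.7, -0.9]
grip_width: 0.336
```

Run:
```python
from plan import *
st()
plan([(.5538,-.339,.18)],30,1,n=4)
```

```text
t26.65 [ 0.5572 -0.3322  0.2015] psi30.5 tilt0.9 w0.336 [-0.3 -0.7 -0.9] [ 0.89  0.36 -0.5   1.48  0.17  1.33  0.91]
[{"claw":1,"linear":[0.22,-0.04,-0.07],"rotation":[0.002,0.002,0.002]},{"claw":1,"linear":[0.21,-0.04,-0.06],"rotation":[0.001,0.001,0.001]},{"claw":1,"linear":[0.22,-0.04,-0.07],"rotation":[0.002,0.002,0.002]},{"claw":1,"linear":[0.21,-0.04,-0.06],"rotation":[0.001,0.002,0.002]}]
```

play_rows --targets '[{"claw":1,"linear":[0.15,-0.04,-0.07],"rotation":[0.002,0.002,0.002]},{"claw":1,"linear":[0.2,-0.04,-0.07],"rotation":[0.001,0.002,0.002]},{"claw":1,"linear":[0.2,-0.04,-0.06],"rotation":[0.001,0.002,0.002]},{"claw":1,"linear":[0.1,0,0],"rotation":[0,0,0]},{"claw":1,"linear":[0,0,0],"rotation":[0,0,0]},{"claw":1,"linear":[0,0,0],"rotation":[0,0,0]}]'

```text
time: 27.15
position: [0.554, -0.3382, 0.1836]
tool_rot: [-0.413, 1.531, 0.412]
ft_force: [0.6, 0.2, -0.2]
grip_width: 0.336
```

Run:
```python
from plan import *
st()
plan([(.5538,-.339,.176)],30,1,n=3)
```

```text
t27.15 [ 0.554  -0.3382  0.1836] psi30.1 tilt0.0 w0.336 [ 0.6  0.2 -0.2] [ 0.89  0.38 -0.49  1.49  0.18  1.31  0.91]
[{"claw":1,"linear":[0.1,-0.01,-0.01],"rotation":[0.0,-0.0,0.0]},{"claw":1,"linear":[0.1,-0.0,-0.01],"rotation":[0.001,-0.0,0.0]},{"claw":1,"linear":[0.1,-0.01,-0.0],"rotation":[0.0,-0.0,0.0]}]
```

play_rows --targets '[{"claw":1,"linear":[0.15,-0.01,-0.01],"rotation":[0,0,0]},{"claw":1,"linear":[0.15,-0.01,-0.01],"rotation":[0,0,0]},{"claw":1,"linear":[0.15,-0.01,-0.01],"rotation":[0,0,0]},{"claw":1,"linear":[0.15,0,0],"rotation":[0,0,0]},{"claw":1,"linear":[0.15,0,0],"rotation":[0,0,0]},{"claw":1,"linear":[0.15,0,0],"rotation":[0,0,0]},{"claw":1,"linear":[0,0,0],"rotation":[0,0,0]}]'

```text
time: 27.73
position: [0.5537, -0.3396, 0.1588]
tool_rot: [-0.412, 1.531, 0.411]
ft_force: [-0.5, 0.2, -0.2]
grip_width: 0.341
```

Run:
```python
from plan import *
st()
plan([(.5538,-.339,.122)],30,1,n=8)
```

```text
t27.73 [ 0.5537 -0.3396  0.1588] psi30.1 tilt0.1 w0.341 [-0.5  0.2 -0.2] [ 0.89  0.4  -0.49  1.52  0.19  1.27  0.9 ]
[{"claw":1,"linear":[0.18,0.0,0.0],"rotation":[0.0,0.0,0.0]},{"claw":1,"linear":[0.19,0.01,0.0],"rotation":[0.0,0.0,0.0]},{"claw":1,"linear":[0.18,-0.0,0.01],"rotation":[0.0,0.0,0.0]},{"claw":1,"linear":[0.19,0.0,-0.0],"rotation":[0.001,0.0,0.0]},{"claw":1,"linear":[0.18,0.0,0.0],"rotation":[-0.0,0.0,0.0]},{"claw":1,"linear":[0.18,0.01,0.0],"rotation":[-0.0,0.0,0.0]},{"claw":1,"linear":[0.19,-0.0,0.01],"rotation":[-0.0,0.0,0.0]},{"claw":1,"linear":[0.18,0.0,-0.0],"rotation":[0.0,0.0,0.001]}]
```

Foot is at about 0.049, just inside the mouth with no contact force. Continue down.

play_rows --targets '[{"claw":1,"linear":[0.15,0,0],"rotation":[0,0,0]},{"claw":1,"linear":[0.15,0,0],"rotation":[0,0,0]},{"claw":1,"linear":[0.15,0,0],"rotation":[0,0,0]},{"claw":1,"linear":[0.15,0,0],"rotation":[0,0,0]},{"claw":1,"linear":[0.15,0,0],"rotation":[0,0,0]},{"claw":1,"linear":[0,0,0],"rotation":[0,0,0]}]'

```text
time: 28.23
position: [0.5537, -0.3395, 0.1379]
tool_rot: [-0.412, 1.531, 0.411]
ft_force: [0.7, 0.4, -1.1]
grip_width: 0.343
```

Run:
```python
from plan import *
st()
```

```text
t28.23 [ 0.5537 -0.3395  0.1379] psi30.1 tilt0.0 w0.343 [ 0.7  0.4 -1.1] [ 0.88  0.41 -0.48  1.55  0.2   1.23  0.9 ]
```

play_rows --targets '[{"claw":1,"linear":[0.15,0,0],"rotation":[0,0,0]},{"claw":1,"linear":[0.15,0,0],"rotation":[0,0,0]},{"claw":1,"linear":[0.12,0,0],"rotation":[0,0,0]},{"claw":1,"linear":[0.1,0,0],"rotation":[0,0,0]},{"claw":1,"linear":[0.06,0,0],"rotation":[0,0,0]},{"claw":1,"linear":[0,0,0],"rotation":[0,0,0]}]'

```text
time: 28.73
position: [0.5537, -0.3395, 0.1217]
tool_rot: [-0.412, 1.531, 0.411]
ft_force: [0.7, -0.4, -0.6]
grip_width: 0.334
```

play_rows --targets '[{"claw":1,"linear":[0.05,0,0],"rotation":[0,0,0]},{"claw":1,"linear":[0.05,0,0],"rotation":[0,0,0]},{"claw":1,"linear":[0,0,0],"rotation":[0,0,0]}]'

```text
time: 28.98
position: [0.5543, -0.34, 0.12]
tool_rot: [-0.413, 1.53, 0.41]
ft_force: [-0.1, -0.5, -0.3]
grip_width: 0.335
```

Expected seated height is 0.1198. One more small push to confirm contact.

play_rows --targets '[{"claw":1,"linear":[0.06,0,0],"rotation":[0,0,0]},{"claw":1,"linear":[0.06,0,0],"rotation":[0,0,0]},{"claw":1,"linear":[0.06,0,0],"rotation":[0,0,0]}]'

```text
time: 29.23
position: [0.5561, -0.3418, 0.1198]
tool_rot: [-0.417, 1.527, 0.405]
ft_force: [-1.9, 0.0, 5.8]
grip_width: 0.337
```

play_rows --targets '[{"claw":0.6,"linear":[0,0,0],"rotation":[0,0,0]},{"claw":0.6,"linear":[0,0,0],"rotation":[0,0,0]},{"claw":0.4,"linear":[0,0,0],"rotation":[0,0,0]},{"claw":0.3,"linear":[0,0,0],"rotation":[0,0,0]},{"claw":0.1,"linear":[0,0,0],"rotation":[0,0,0]},{"claw":0.1,"linear":[0,0,0],"rotation":[0,0,0]},{"claw":0.1,"linear":[0,0,0],"rotation":[0,0,0]},{"claw":0.1,"linear":[0,0,0],"rotation":[0,0,0]}]'

```text
time: 29.9
position: [0.5562, -0.3417, 0.1196]
tool_rot: [-0.417, 1.527, 0.405]
ft_force: [-0.6, 0.2, -0.3]
grip_width: 0.772
```

play_rows --targets '[{"claw":0.1,"linear":[-0.2,0,0],"rotation":[0,0,0]},{"claw":0.1,"linear":[-0.4,0,0],"rotation":[0,0,0]},{"claw":0.1,"linear":[-0.6,0,0],"rotation":[0,0,0]},{"claw":0.1,"linear":[-0.8,0,0],"rotation":[0,0,0]},{"claw":0.1,"linear":[-0.8,0,0],"rotation":[0,0,0]},{"claw":0.1,"linear":[-0.8,0,0],"rotation":[0,0,0]},{"claw":0.1,"linear":[-0.8,0,0],"rotation":[0,0,0]},{"claw":0.1,"linear":[0,0,0],"rotation":[0,0,0]},{"claw":0.1,"linear":[0,0,0],"rotation":[0,0,0]},{"claw":0.1,"linear":[0,0,0],"rotation":[0,0,0]}]'

```text
time: 30.73
position: [0.5558, -0.3405, 0.2408]
tool_rot: [-0.419, 1.524, 0.404]
ft_force: [-0.8, -0.8, -0.6]
grip_width: 0.902
```

Run:
```python
from plan import *
st()
a=get_image('scene');b=get_image('side')
def crop(im,x,y,w,h): return cv2.resize(im[y:y+h,x:x+w],(400,300),interpolation=cv2.INTER_CUBIC)
cv2.imwrite('pics/c6.png',np.vstack([np.hstack([crop(a,200,130,160,120),crop(b,340,130,180,135)]),np.hstack([crop(a,380,270,160,120),crop(b,150,320,200,150)])]))
```

```text
t30.73 [ 0.5558 -0.3405  0.2408] psi30.1 tilt0.7 w0.902 [-0.8 -0.8 -0.6] [ 0.89  0.35 -0.49  1.42  0.17  1.41  0.92]
```

View pics/c6.png

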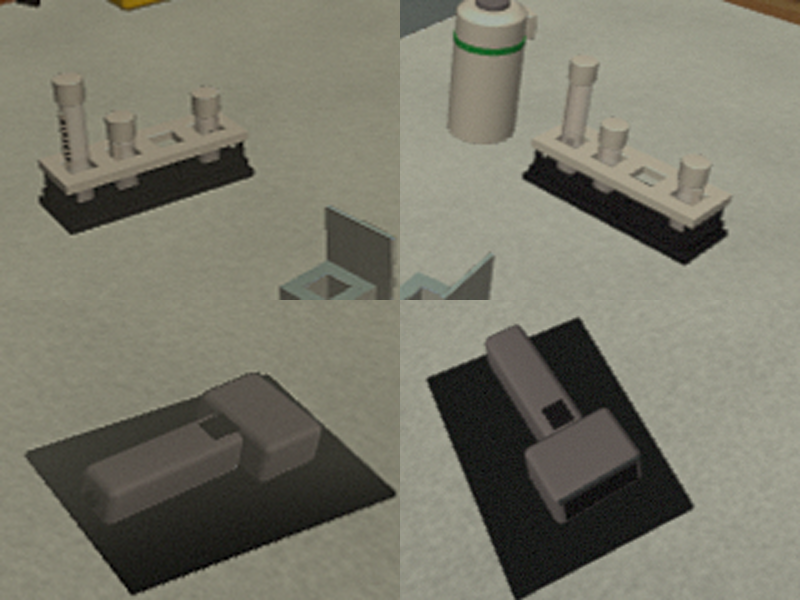

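Run:
```python
from plan import *
print(tri([cam('scene'),cam('side')],[(227.2,161.2),(422.8,158.4)]).round(4))
st(); print(close_job())
```

```text
[ 0.5539 -0.3405  0.147 ]
t30.83 [ 0.5552 -0.3403  0.2395] psi30.1 tilt0.6 w0.901 [-0.7 -0.8  0.9] [ 0.89  0.35 -0.49  1.42  0.17  1.41  0.92]
the job is handed in; nothing more can be done
None
```

I finished the whole sequence and handed the job in at 30.8 s of the 72 s allowed. `close_job` gives no verdict, so the outcome below is from my own checks.

- **Reading:** I held the scanner at the tall tube's label for about 2.2 s. By my estimate the window was about 79 mm off, the label centre 1–5 mm sideways and about 2 mm in height from its axis. The square-on angle is not exact: I aimed at a yaw of 11° for the label, with estimates from about 9° to 21°. An earlier hold had drifted to 6–9 mm sideways, so I shifted the scanner about 7 mm and held again. The side view then agreed with my predicted window position to about 2 pixels.
- **Scanner:** It lies flat on its mat, near the middle, and is released. I checked this in the scene and side views.
- **Tall tube:** It stands upright in rack hole 3 and is released. It met the floor with about 6 N when the fingers were at 0.120 m, which is the height expected for fully down. Its cap top then measured (0.554, −0.341, 0.147), against about 0.150 expected, within camera error.
- **Other things:** The last crops show the short tubes and the flask undisturbed. They don't cover the timer, but the arm never went near it. The gripper is open, about 90 mm above the tube's cap, and touches nothing.

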